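Sort the filter tins by weight and put the full ones away

TASK

Some of these look-alike filter tins are packed with glass and some are empty: heft each one to find out. Pull out the upper tray of the clear drawer unit, stand every full tin in it with the rib on its lid pointing straight at the tray's handle side (the front), and stand every empty tin in the black dish. When all are sorted, push the upper tray shut until it meets its stop. Leave the UV filter, the blower, the lens and the wrench where they are.

Things in the scene. Friction and masses are not known exactly. Their poses are not given: they have to be found in the camera images.
- tin_a: round filter tin 46 mm across, 36 mm tall, aluminium, black lid with a steel rib on top (20 mm long, 7 wide, 5 high) from the lid's centre to its rim. Origin: centre of the underside; z up; +x points along the rib, from the lid's centre to the rim. Empty (60 to 80 g) or packed with glass filters (280 to 380 g): alike in looks, only the weight tells. May be absent
- tin_b: round filter tin 46 mm across, 36 mm tall, aluminium, black lid with a steel rib on top (20 mm long, 7 wide, 5 high) from the lid's centre to its rim. Origin: centre of the underside; z up; +x points along the rib, from the lid's centre to the rim. Empty (60 to 80 g) or packed with glass filters (280 to 380 g): alike in looks, only the weight tells. May be absent
- tin_c: round filter tin 46 mm across, 36 mm tall, aluminium, black lid with a steel rib on top (20 mm long, 7 wide, 5 high) from the lid's centre to its rim. Origin: centre of the underside; z up; +x points along the rib, from the lid's centre to the rim. Empty (60 to 80 g) or packed with glass filters (280 to 380 g): alike in looks, only the weight tells. May be absent
- tin_d: round filter tin 46 mm across, 36 mm tall, aluminium, black lid with a steel rib on top (20 mm long, 7 wide, 5 high) from the lid's centre to its rim. Origin: centre of the underside; z up; +x points along the rib, from the lid's centre to the rim. Empty (60 to 80 g) or packed with glass filters (280 to 380 g): alike in looks, only the weight tells. May be absent
- tin_e: round filter tin 46 mm across, 36 mm tall, aluminium, black lid with a steel rib on top (20 mm long, 7 wide, 5 high) from the lid's centre to its rim. Origin: centre of the underside; z up; +x points along the rib, from the lid's centre to the rim. Empty (60 to 80 g) or packed with glass filters (280 to 380 g): alike in looks, only the weight tells. May be absent
- tin_f: round filter tin 46 mm across, 36 mm tall, aluminium, black lid with a steel rib on top (20 mm long, 7 wide, 5 high) from the lid's centre to its rim. Origin: centre of the underside; z up; +x points along the rib, from the lid's centre to the rim. Empty (60 to 80 g) or packed with glass filters (280 to 380 g): alike in looks, only the weight tells. May be absent
- tray (a joint): upper tray of the drawer unit: 0 = shut against its stop, 0.125 m = fully pulled out against its stop; slides with about 1.5 N of friction, no spring, and stays where it is left
- tray_in (a point): centre of the upper tray's inner floor, moves with the tray. x points from its front into the unit, y across, z up. Floor spans x -81 to +77, y -96 to +96 mm: room for three tins side by side along y. Side and back walls rise 26 mm over this floor, front plate 32, underside of the unit's top 48, upper face of that top 55. Fully out, x -81 to +45 mm is uncovered, the rest under the top
- tray_handle (a point): middle of the upper tray's handle, a level round steel bar about 10 mm thick and 90 mm long along y, its centre 45 mm in front of the tray's front plate and 78 mm above the table; same axes as tray_in. Can be pinched from above
- unit: clear plastic drawer unit fixed to the table, 170 mm deep (x), 212 mm wide (y), 115 mm tall, with two trays one above the other; origin under its centre, front and handle at its -x side, trays slide out to -x. The lower tray (caps and rings) is not needed
- dish: round black ceramic dish, fixed, 200 mm across the rim, 14 mm tall, flat inside over 160 mm across, floor 6 mm thick; origin under its centre. Room for three tins
- uv_filter: bystander: glass UV filter in a thin dark ring, 52 mm across, 6 mm thick, lying by the tins; origin centre of underside
- blower: bystander: dark silicone blower, 62 mm across, 105 mm tall, standing; origin centre of underside
- lens: bystander: black lens, 72 mm across, 80 mm tall, standing; origin centre of underside
- wrench: bystander: grey plastic filter wrench, a 67 mm open ring with a 75 mm handle, lying flat, 7 mm thick; origin in the ring's centre
There are look-alikes about, which are no part of the job. What is shaped like the tin_f but blue or pink is not meant.

How it is judged:
By the outcome, as a careful person would: the job done as asked, in the order asked, and still so for the second after the job is handed in, with the robot touching nothing.
Of tin_a, tin_b, tin_c, tin_d, tin_e, tin_f only 4 to 6 are there at a start; the rules pass over those that are not, and their reading is None.
At some moment in a run one of tin_a, tin_b, tin_c, tin_d, tin_e, tin_f may be knocked a few centimetres aside while the robot is not near it.
It also fails if it takes over 210 s, if anything falls off the work surface, if the arm or the gripper's body presses on something with over 40 N, if the wrist force passes 120 N, or if a joint passes its speed limit or range.

ROBOT

A 7-joint arm with a two-finger parallel gripper is mounted at the origin on the work surface. World frame = base frame: x ahead of the robot, y to its left, z up, the work surface at z = 0. Lengths are in m, angles in degrees, forces in N, time in s.
With the tool pointing down it reaches from about 0.425 to 0.875 m from the base axis. Payload 4.7 kg.
Tool frame: the origin (TCP) lies on the centre line of the jaws, within the pads' length; the fingertips stand 17 mm ahead of it and the grasp point (between the pads) lies 2 mm behind it; z points along the fingers, y is the line along which they close (so a half turn about z gives the same grasp; the last joint's range is limited). The gripper opens to 87 mm and grips with 3 to 60 N. Pads are 19 mm wide; open, the fingers measure 117 mm over their backs; the gripper's body (75 mm by 190 mm) begins 51 mm behind the grasp point.
Start: joints at [68.761, 18.392, -4.016, 83.108, 1.295, 78.541, -3.26], TCP at [0.244, -0.602, 0.205] pointing down, gripper open.
Joint ranges: [-163.93, 163.93], [-17.29, 119.83], [-79.2, 71.16], [3.27, 140.29], [-89.18, 269.18], [5.43, 117.66], [-154.24, 154.24]. Speed limits (degrees/s): [147.25, 147.25, 180, 180, 180, 180, 180].

INTERFACE

Orientations are given as [roll, pitch, yaw] about the fixed x, y, z axes, in that order (R = Rz(yaw) Ry(pitch) Rx(roll)).
In Python, from cell import env, read_camera gives the robot as it stands.
- The arm moves only by the shell command python3 -m jog 'ROWS' [FORCE]. ROWS is JSON, a list of rows, each a list of 5 numbers: the opening, from 0 (shut) to 1 (fully open), then the shift along the tool's x, y, z each as a share of 0.02 m, from -1 to 1, then the turn about the tool's z as a share of 45 degrees, from -1 to 1. In form: [[gripper, x, y, z, yaw], ...]. A call has 1 to 12 rows; each row shifts and turns the commanded pose from where the row before left it, along the tool's axes as they then stand; what a row does not reach is not made up. A row lasts 1/12 s, in which the tool goes at most 41.7 mm and 7.16 degrees, less where a joint would pass 70% of its speed; a pose out of reach is approached as far as the arm can. A call with a number of a shift or a turn outside -1 to 1 is refused whole. A call with a gripper value outside its range is refused whole. The fingers move at their own pace and stop on an object; FORCE is the grip in N (left out, the last holds). Time passes only in rows, so rows that do not move let the fingers close. It gives the time, the measured TCP pose, the force, the opening and the grip force at its end, in the units of the state.
- env.get_obs(): the state, without advancing time (a new reading comes with each control period).
- read_camera(name): name is "side" or "top" or "wrist"; returns a dict with "color" (480x640x3 uint8, red, green, blue), "range_z" (480x640 float32, m along the optical axis (not along the pixel's ray), 0 where there is no reading), "mtx" (3x3 intrinsics, pixels), "world_from_camera" (4x4, takes a point from camera to world coordinates); the wrist camera has in their place "T_tool_cam" (4x4, takes a point from camera to tool coordinates, whose origin is the TCP and whose axes are the flange's). Camera axes: x right, y down, z forward; pixel columns grow to the right and rows downward; lengths in m; the calibration is good to about 2 mm. A picture is of the moment at which its call begins: read the wrist's pose just before it.
- env.sign_off(): hands the job in; it is judged then, once.
The state is a dict: "time_s": time; "qpos": joint angles; "joint_velocities": joint speeds; "effort": joint torques, N m; "tool_pos": TCP position; "tool_rot": TCP orientation; "force": force on the tool from outside, world axes, zero at the start; "wrist_torque": the same for the moment, N m; "grip_width": finger opening in m; "grasp_force": force on a finger pad.
Only numpy, scipy, OpenCV 4.12 (cv2) and the standard library are available. Lean on these libraries where they do the work, as an engineer would, in place of code of your own. Each camera call takes 0.05 s, during which the arm holds its last target. There are 200 camera calls.

## Working session

There is one attempt and no reset: what is moved stays moved. The work goes in short steps, Python scripts to look and compute and a shell command to move; the robot and the scene stay as the last step left them, time stands still between calls to the robot, and variables do not carry over. Pictures are saved under pics/ and viewed, at most 18 in all, crops included, and the job is handed in when it is done.

```bash
ls; mkdir -p pics
python3 - <<'E'
from cell import env, read_camera
import cv2,numpy as np
o=env.get_obs()
print({k:np.round(v,3).tolist() for k,v in o.items()})
for n in("top","side"):
    r=read_camera(n); cv2.imwrite(f"pics/{n}0.png",r["color"][...,::-1]); np.savez(f"/tmp/{n}0.npz",**r)
    print(n,r["mtx"].round(1).tolist(),r["world_from_camera"].round(3).tolist())
E
```

```text
pics
{'time_s': 0.0, 'qpos': [68.76, 18.439, -4.016, 83.176, 1.295, 78.541, -3.259], 'joint_velocities': [-0.06, 0.049, -0.049, -0.004, 0.087, 0.04, -0.011], 'effort': [0.0, -49.129, -0.404, -31.253, -0.064, 0.044, 0.0], 'tool_pos': [0.244, -0.602, 0.204], 'tool_rot': [-179.889, 0.005, 22.052], 'force': [-0.827, 0.203, 0.526], 'wrist_torque': [-0.008, 0.017, 0.027], 'grasp_force': 0.0, 'grip_width': 0.087}
top [[479.9, 0.0, 314.9], [0.0, 479.9, 247.3], [0.0, 0.0, 1.0]] [[0.013, -0.983, 0.184, 0.38], [-0.999, -0.019, -0.027, 0.011], [0.03, -0.184, -0.983, 1.076], [0.0, 0.0, 0.0, 1.0]]
side [[549.7, 0.0, 325.6], [0.0, 549.7, 244.3], [0.0, 0.0, 1.0]] [[-0.815, -0.343, 0.467, -0.059], [-0.579, 0.47, -0.666, 0.874], [0.009, -0.813, -0.582, 0.837], [0.0, 0.0, 0.0, 1.0]]
```

View pics/top0.png

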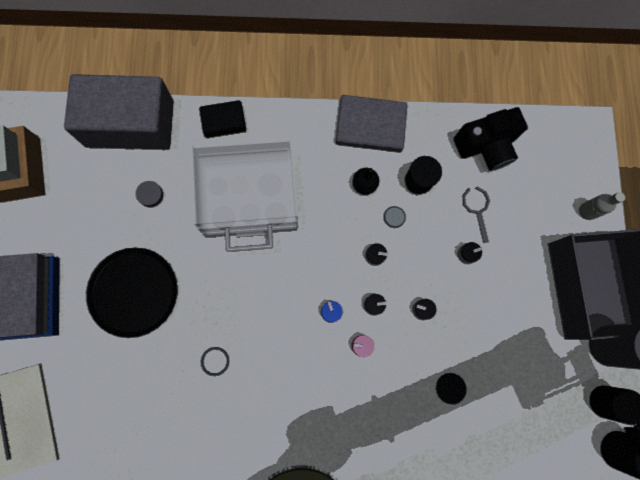

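View pics/side0.png

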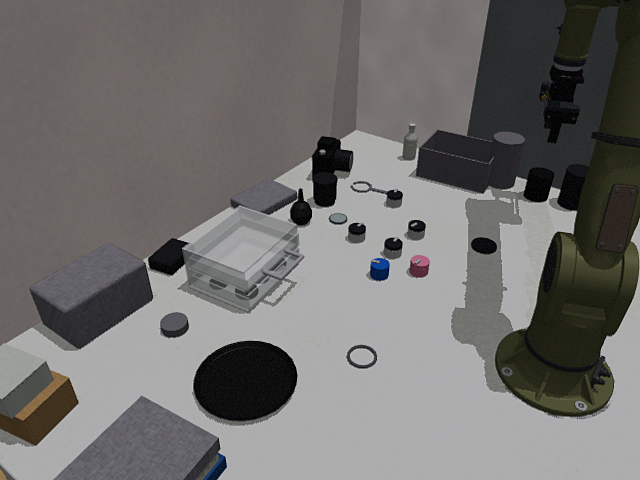

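```bash
cat > h.py <<'E'
import numpy as np,cv2
from cell import env,read_camera
def ray(r,px,z,T=None):
    "pixels -> points on the world plane z"
    T=r["world_from_camera"] if T is None else T
    px=np.atleast_2d(np.asarray(px,float)); d=np.c_[(px-r["mtx"][:2,2])/r["mtx"][[0,1],[0,1]],np.ones(len(px))]@T[:3,:3].T
    return T[:3,3]+d*((z-T[2,3])/d[:,2])[:,None]
def pose(o):
    from scipy.spatial.transform import Rotation as R
    T=np.eye(4);T[:3,:3]=R.from_euler("xyz",o["tool_rot"],degrees=True).as_matrix();T[:3,3]=o["tool_pos"];return T
def wrap(a,m=360): return (a+m/2)%m-m/2
def go(x,y,z,yaw,half=True,q=None):
    "tool-axis shifts (mm) & turn (deg) from the current pose; turn assumed last"
    o=env.get_obs();T=pose(o);d=T[:3,:3].T@(np.array([x,y,z])-T[:3,3])*1000
    dy=-wrap(yaw-o["tool_rot"][2],180 if half else 360)
    print("shift mm x %.1f y %.1f z %.1f | turn about tool z %.1f | rows units %s %.3f | q7 %.0f"%(*d,dy,(d/20).round(2),dy/45,o["qpos"][6]))
def tins(r,roi=None,T=None,zl=.036):
    "black lids with a bright rib: lid centre (world), rib yaw, pixel"
    g=r["color"].max(2).astype(int);c=r["color"].astype(int);out=[]
    dark=((g<50)*255).astype(np.uint8)
    n,l,s,ce=cv2.connectedComponentsWithStats(dark)
    for i in range(1,n):
        cnt=max(cv2.findContours((l==i).astype(np.uint8),0,2)[0],key=cv2.contourArea)
        p=ray(r,cnt[:,0],zl,T)
        out.append((i,cnt,p))
    return out
E
python3 - <<'E'
from h import *
r=dict(np.load("/tmp/top0.npz"))
D=r["range_z"]
for n,p,z in [("t1",(376,254),.036),("t2",(471,252),.036),("t3",(374,304),.036),("t4",(425,309),.036),("handleL",(227,249),.078),("handleR",(271,247),.078),("dish",(132,292),.014),
 ("unitBL",(195,147),.115),("unitBR",(291,143),.115),("FL",(206,237),.115),("FR",(297,228),.1),("blower",(366,181),.1),("lens",(424,174),.08),("flat",(451,388),0),("ring",(215,361),0)]:
    v=np.array([[p[0],p[1]]]);d=D[p[1],p[0]]
    K=r["mtx"];c=np.r_[(np.array(p)-K[:2,2])/480,1]*d;w=r["world_from_camera"]@np.r_[c,1]
    print(n,ray(r,v,z)[0].round(3),"depth->",w[:3].round(3),"R",np.hypot(*ray(r,v,z)[0][:2]).round(3))
c=r["color"][120:380,180:500][...,::-1]
cv2.imwrite("pics/crop1.png",cv2.resize(c,(738,600),interpolation=cv2.INTER_CUBIC))
E
```

```text
t1 [ 0.563 -0.153  0.036] depth-> [ 0.563 -0.153  0.036] R 0.583
t2 [ 0.571 -0.365  0.036] depth-> [ 0.571 -0.365  0.037] R 0.678
t3 [ 0.453 -0.148  0.036] depth-> [ 0.453 -0.147  0.038] R 0.476
t4 [ 0.444 -0.259  0.036] depth-> [ 0.443 -0.258  0.038] R 0.513
handleL [0.56  0.168 0.078] depth-> [0.559 0.167 0.085] R 0.585
handleR [0.566 0.076 0.078] depth-> [0.565 0.076 0.082] R 0.571
dish [0.472 0.38  0.014] depth-> [0.473 0.384 0.003] R 0.606
unitBL [0.77  0.239 0.115] depth-> [0.768 0.238 0.12 ] R 0.806
unitBR [0.784 0.038 0.115] depth-> [0.784 0.038 0.115] R 0.785
FL [0.577 0.206 0.115] depth-> [0.6   0.228 0.007] R 0.613
FR [0.603 0.022 0.1  ] depth-> [0.625 0.023 0.005] R 0.604
blower [ 0.709 -0.123  0.1  ] depth-> [ 0.721 -0.128  0.064] R 0.72
lens [ 0.735 -0.254  0.08 ] depth-> [ 0.733 -0.252  0.084] R 0.777
flat [ 0.275 -0.32   0.   ] depth-> [ 0.276 -0.318  0.006] R 0.422
ring [0.327 0.195 0.   ] depth-> [0.38  0.011 1.076] R 0.38
```

View pics/crop1.png

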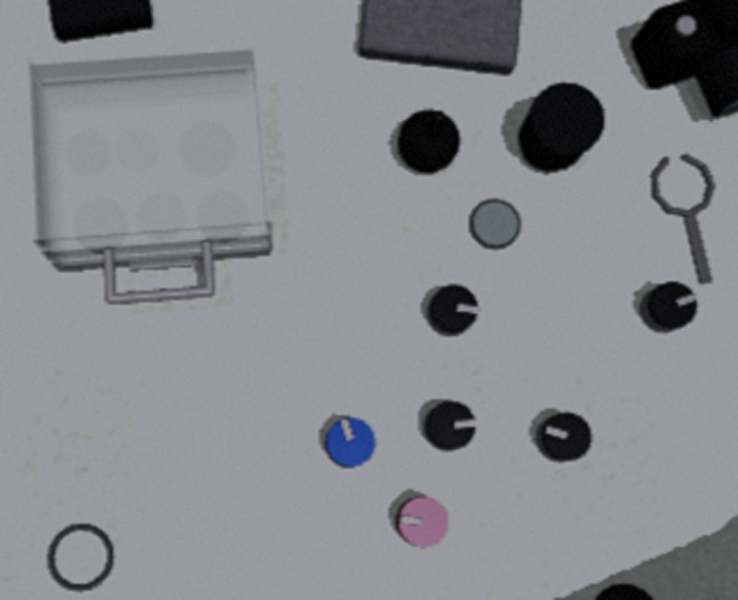

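Candidates (top view). Black-lidded tins with a steel rib are at (376,254), (471,252), (374,304) and (425,309), and these are the targets. Not targets: blue tin (332,311), pink tin (363,346), flat black cap (451,388), grey disc (149,193), UV filter (395,216), blower (366,181) and lens (424,174). The crop confirms four black ribbed tins. The upper tray's handle is at (250,248), with the unit's yaw about 4°.

First I go to the handle: turn, then travel.

```bash
python3 -m jog '[[1,0,0,0,-0.133],[1,0,0,0,-0.133],[1,0,0,0,-0.133],[1,0,0,0,-0.133],[1,0,0,0,-0.133],[1,0,0,0,-0.133],[1,0,0,0,-0.133],[1,0,0,0,-0.133],[1,0,0,0,-0.133],[1,0,0,0,-0.133],[1,0,0,0,-0.133],[1,0,0,0,-0.133]]' 30
python3 -m jog '[[0.5,1,0.53,0,0],[0.5,1,0.53,0,0],[0.5,1,0.53,0,0],[0.5,1,0.53,0,0],[0.5,1,0.53,0,0],[0.5,1,0.53,0,0],[0.5,1,0.53,0,0],[0.5,1,0.53,0,0],[0.5,1,0.53,0,0],[0.5,1,0.53,0,0],[0.5,1,0.53,0,0],[0.5,1,0.53,0,0]]'
python3 -m jog '[[0.5,1,0.53,0,0],[0.5,1,0.53,0,0],[0.5,1,0.53,0,0],[0.5,1,0.53,0,0],[0.5,1,0.53,0,0],[0.5,1,0.53,0,0],[0.5,1,0.53,0,0],[0.5,1,0.53,0,0],[0.5,1,0.53,0,0],[0.5,1,0.53,0,0],[0.5,1,0.53,0,0]]'
python3 - <<'E'
from h import *
go(.563,.122,.082,94)
E
```

```text
time_s: 1.1
tool_pos: [0.2438, -0.6022, 0.204]
tool_rot: [-180.0, -0.1, 94.2]
force: [-0.0, -0.3, 0.4]
grip_width: 0.0869
grasp_force: 0.0
time_s: 2.1
tool_pos: [0.3548, -0.3532, 0.2043]
tool_rot: [-180.0, -0.0, 93.9]
force: [0.6, -0.7, -0.1]
grip_width: 0.0435
grasp_force: 0.0
time_s: 3.02
tool_pos: [0.4562, -0.126, 0.2044]
tool_rot: [-180.0, 0.0, 93.9]
force: [0.2, 0.5, 0.3]
grip_width: 0.0435
grasp_force: 0.0
shift mm x 240.2 y 123.4 z 122.2 | turn about tool z -0.1 | rows units [12.01  6.17  6.11] -0.003 | q7 18
```

```bash
python3 -m jog '[[0.5,1,0.515,0,0],[0.5,1,0.515,0,0],[0.5,1,0.515,0,0],[0.5,1,0.515,0,0],[0.5,1,0.515,0,0],[0.5,1,0.515,0,0],[0.5,1,0.515,0,0],[0.5,1,0.515,0,0],[0.5,1,0.515,0,0],[0.5,1,0.515,0,0],[0.5,1,0.515,0,0],[0.5,1,0.515,0,0]]'
python3 - <<'E'
from h import *
go(.563,.122,.082,94)
o=env.get_obs();r=read_camera("wrist");T=pose(o)@r["T_tool_cam"]
np.savez("/tmp/w0.npz",T=T,**r);cv2.imwrite("pics/w0.png",r["color"][...,::-1]);print(T.round(3).tolist(),r["mtx"].round(0).tolist())
E
```

```text
time_s: 4.02
tool_pos: [0.5634, 0.1215, 0.2041]
tool_rot: [-180.0, 0.0, 93.8]
force: [0.7, -0.2, -0.1]
grip_width: 0.0432
grasp_force: 0.0
shift mm x 0.6 y -0.2 z 122.1 | turn about tool z -0.2 | rows units [ 0.03 -0.01  6.11] -0.003 | q7 -20
[[0.998, 0.065, 0.017, 0.559], [0.068, -0.96, -0.27, 0.196], [-0.001, 0.271, -0.963, 0.384], [0.0, 0.0, 0.0, 1.0]] [[332.0, 0.0, 317.0], [0.0, 332.0, 243.0], [0.0, 0.0, 1.0]]
```

View pics/w0.png

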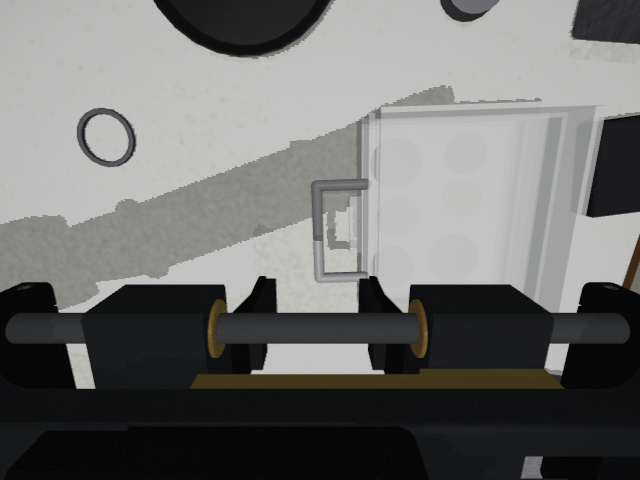

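```bash
python3 - <<'E'
from h import *
d=dict(np.load("/tmp/w0.npz"));p=ray(d,[(318,184),(320,278)],.078,d["T"]);print(p.round(4),p.mean(0).round(4),np.degrees(np.arctan2(*(p[0]-p[1])[:2])).round(1))
E
python3 -m jog '[[0.5,0,0,1,0],[0.5,0,0,1,0],[0.5,0,0,1,0],[0.5,0,0,1,0],[0.5,0,0,1,0],[0.5,0,0,1,0],[0.5,0,0,0,0]]'
```

```text
[[0.5619 0.166  0.078 ]
 [0.5701 0.0745 0.078 ]] [0.566  0.1202 0.078 ] -5.1
time_s: 4.65
tool_pos: [0.56, 0.1194, 0.0803]
tool_rot: [-179.6, 0.0, 93.9]
force: [-0.4, -0.5, -0.3]
grip_width: 0.0435
grasp_force: 0.0
```

```bash
python3 -m jog '[[0.3,0,0.2,0,0],[0.1,0,0,0,0],[0.0,0,0,0,0],[0.0,0,0,0,0],[0.0,0,0,0,0],[0,0,0,0,0]]' 30
python3 -m jog '[[0,0,-0.6,0,0],[0,0,-0.6,0,0],[0,0,-0.6,0,0],[0,0,-0.6,0,0],[0,0,-0.6,0,0],[0,0,-0.6,0,0],[0,0,-0.6,0,0],[0,0,-0.6,0,0],[0,0,-0.6,0,0],[0,0,-0.6,0,0],[0,0,0,0,0]]'
```

```text
time_s: 5.15
tool_pos: [0.5677, 0.121, 0.0853]
tool_rot: [179.9, 0.0, 93.9]
force: [-1.1, -1.3, -0.0]
grip_width: 0.0114
grasp_force: 0.0
time_s: 6.07
tool_pos: [0.4457, 0.1125, 0.0845]
tool_rot: [-179.9, 0.1, 93.9]
force: [-0.0, -0.4, 0.0]
grip_width: 0.0003
grasp_force: 0.0
```

Run:
```python
from h import *
r=read_camera("side");o=env.get_obs();print(o["tool_pos"],o["grip_width"])
c=r["color"][180:420,160:480][...,::-1]
cv2.imwrite("pics/s1.png",cv2.resize(c,(736,552),interpolation=cv2.INTER_CUBIC))
```

```text
[0.44725817 0.11247662 0.08488064] 0.0007373613068919357
```

View pics/s1.png

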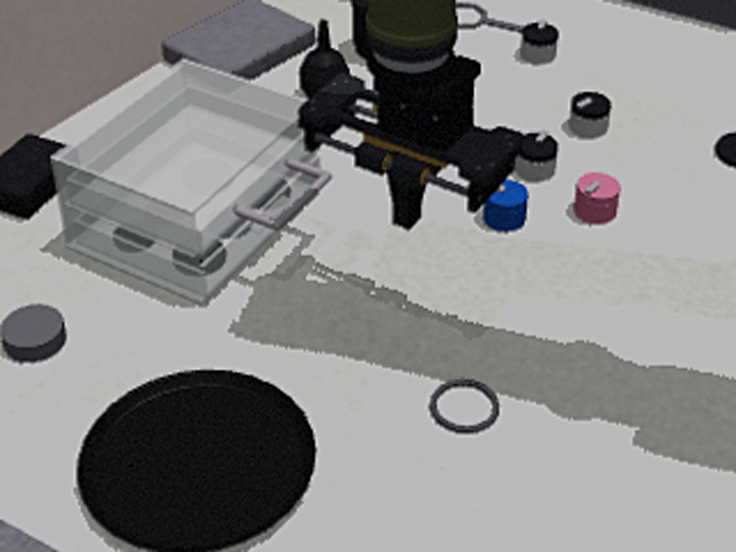

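The side view shows the tray still shut with the fingers in front of the bar at about (405,220). The grip was too high and slipped off, so I'll retry lower.

```bash
python3 -m jog '[[0.3,0,0,-1,0],[0.5,0,0,-1,0],[0.5,0,1,-0.2,0],[0.5,0,1,0,0],[0.5,0,1,0,0],[0.5,0,1,0,0],[0.5,0,1,0,0],[0.5,0,0.9,0,0],[0.5,0,0,0,0]]' 30
python3 -m jog '[[0.5,0,0,1,0],[0.5,0,0,1,0],[0.5,0,0,0.5,0],[0.5,0,0,0,0],[0.5,0,0,0,0]]'
```

```text
time_s: 6.87
tool_pos: [0.5692, 0.1205, 0.1282]
tool_rot: [179.9, -0.1, 93.7]
force: [-0.7, -0.5, 0.4]
grip_width: 0.0424
grasp_force: 0.0
time_s: 7.28
tool_pos: [0.565, 0.1208, 0.0785]
tool_rot: [-180.0, -0.0, 93.9]
force: [0.0, -0.4, 0.8]
grip_width: 0.0434
grasp_force: 0.0
```

```bash
python3 -m jog '[[0,0,0,0.2,0],[0,0,0,0,0],[0,0,0,0,0],[0,0,0,0,0],[0,0,0,0,0],[0,0,0,0,0],[0,0,0,0,0],[0,0,0,0,0]]' 40
```

```text
time_s: 7.95
tool_pos: [0.5654, 0.1208, 0.0747]
tool_rot: [180.0, 0.0, 93.9]
force: [0.1, 0.6, 0.9]
grip_width: 0.002
grasp_force: 0.0
```

Run:
```python
from h import *
o=env.get_obs();print(o["tool_pos"],o["grip_width"],o["grasp_force"])
r=read_camera("side");w=read_camera("wrist")
c=cv2.resize(r["color"][230:310,230:330][...,::-1],(400,320),interpolation=cv2.INTER_CUBIC)
d=cv2.resize(w["color"][150:470,160:480][...,::-1],(320,320))
cv2.imwrite("pics/s2.png",np.hstack([c,d]))
```

```text
[0.56535724 0.1208041  0.07469633] 0.002012350785393604 0.0
```

View pics/s2.png

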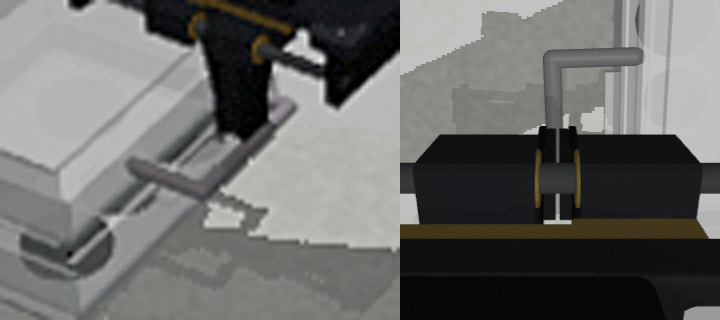

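Run:
```python
from h import *
o=env.get_obs();w=read_camera("wrist");s=read_camera("side")
def pt(r,T,u,v):
    d=r["range_z"][v,u];return (T@np.r_[(np.array([u,v])-r["mtx"][:2,2])/r["mtx"][0,0]*d,d,1])[:3].round(4)
T=pose(o)@w["T_tool_cam"]
for u,v in [(313,215),(313,240),(313,260),(340,208),(311,225),(315,225)]: print("wrist",u,v,pt(w,T,u,v),w["color"][v,u], ray(w,(u,v),.078,T)[0].round(4))
for u,v in [(284,275),(290,269),(297,262),(300,259),(292,267)]: print("side",u,v,pt(s,s["world_from_camera"],u,v),s["color"][v,u],ray(s,(u,v),.078)[0].round(4))
Ti=np.linalg.inv(s["world_from_camera"])
for p in [(.565,.121,.058),(.565,.121,.078),(.565,.121,.1)]:
    c=Ti@np.r_[p,1];q=s["mtx"]@c[:3];q=q[:2]/q[2];print(p,q.round(1),"crop",((q-[230,230])*4).round())
```

```text
wrist 313 215 [0.5613 0.1622 0.0836] [115 112 114] [0.5613 0.1611 0.078 ]
wrist 313 240 [0.5621 0.1488 0.0838] [114 112 114] [0.5622 0.1472 0.078 ]
wrist 313 260 [0.5629 0.1373 0.083 ] [100  98 100] [0.5629 0.1356 0.078 ]
wrist 340 208 [0.575  0.1669 0.0836] [125 123 125] [0.5755 0.1659 0.078 ]
wrist 311 225 [0.5606 0.1569 0.0841] [114 111 114] [0.5605 0.1556 0.078 ]
wrist 315 225 [0.5627 0.1567 0.0825] [110 107 109] [0.5627 0.1557 0.078 ]
side 284 275 [0.5559 0.1556 0.0797] [74 72 74] [0.5573 0.154  0.078 ]
side 290 269 [0.56   0.1293 0.0778] [65 62 66] [0.5599 0.1295 0.078 ]
side 297 262 [0.5605 0.1032 0.0811] [66 63 67] [0.563 0.1   0.078]
side 300 259 [0.564  0.0875 0.0784] [111 106 112] [0.5644 0.0871 0.078 ]
side 292 267 [0.5608 0.1211 0.0779] [65 63 65] [0.5608 0.1212 0.078 ]
(0.565, 0.121, 0.058) [290.8 273.3] crop [243. 173.]
(0.565, 0.121, 0.078) [290.6 266.3] crop [242. 145.]
(0.565, 0.121, 0.1) [290.3 258.5] crop [241. 114.]
```

Run:
```python
from h import *
s=read_camera("side")
def pt(r,T,u,v):
    d=r["range_z"][v,u];return (T@np.r_[(np.array([u,v])-r["mtx"][:2,2])/r["mtx"][0,0]*d,d,1])[:3].round(3)
for v in range(244,282,2): print(v,[(u,pt(s,s["world_from_camera"],u,v).tolist(),int(s["color"][v,u,0])) for u in (288,291,294)])
```

```text
244 [(288, [0.538, 0.159, 0.173], 12), (291, [0.533, 0.156, 0.173], 2), (294, [0.528, 0.152, 0.173], 56)]
246 [(288, [0.539, 0.158, 0.167], 7), (291, [0.531, 0.158, 0.17], 14), (294, [0.549, 0.127, 0.144], 10)]
248 [(288, [0.562, 0.131, 0.136], 10), (291, [0.552, 0.133, 0.141], 3), (294, [0.549, 0.127, 0.139], 5)]
250 [(288, [0.562, 0.132, 0.131], 22), (291, [0.553, 0.132, 0.135], 10), (294, [0.551, 0.124, 0.131], 4)]
252 [(288, [0.56, 0.133, 0.127], 15), (291, [0.553, 0.133, 0.13], 9), (294, [0.555, 0.119, 0.121], 10)]
254 [(288, [0.564, 0.13, 0.118], 10), (291, [0.55, 0.136, 0.128], 5), (294, [0.555, 0.12, 0.116], 11)]
256 [(288, [0.565, 0.129, 0.112], 6), (291, [0.553, 0.132, 0.119], 11), (294, [0.557, 0.118, 0.109], 9)]
258 [(288, [0.564, 0.13, 0.108], 14), (291, [0.554, 0.131, 0.112], 8), (294, [0.557, 0.118, 0.103], 4)]
260 [(288, [0.562, 0.132, 0.104], 16), (291, [0.556, 0.13, 0.105], 4), (294, [0.558, 0.117, 0.096], 0)]
262 [(288, [0.564, 0.13, 0.096], 13), (291, [0.555, 0.131, 0.101], 1), (294, [0.558, 0.117, 0.091], 58)]
264 [(288, [0.564, 0.131, 0.091], 100), (291, [0.556,
[... 222 characters left out ...]
08], 64), (294, [0.619, 0.043, -0.001], 130)]
270 [(288, [0.558, 0.139, 0.082], 82), (291, [0.623, 0.05, -0.004], 76), (294, [0.613, 0.051, 0.0], 186)]
272 [(288, [0.556, 0.141, 0.079], 59), (291, [0.613, 0.062, 0.001], 187), (294, [0.608, 0.056, -0.0], 178)]
274 [(288, [0.614, 0.072, 0.001], 130), (291, [0.61, 0.066, -0.001], 179), (294, [0.606, 0.059, -0.003], 182)]
276 [(288, [-0.059, 0.874, 0.837], 187), (291, [0.606, 0.071, -0.002], 181), (294, [0.6, 0.067, -0.001], 183)]
278 [(288, [0.603, 0.087, 0.003], 173), (291, [0.599, 0.08, 0.001], 182), (294, [0.593, 0.076, 0.001], 180)]
280 [(288, [0.601, 0.089, -0.0], 105), (291, [0.596, 0.084, -0.001], 176), (294, [0.59, 0.079, -0.001], 185)]
```

```bash
python3 -m jog '[[0.5,0,0,0,0],[0.5,0,0,0,0],[0.5,0,0,0,0],[0.5,0,0,0,0],[0.5,0,0,0,0]]'
python3 - <<'E'
from h import *
print(env.get_obs()["tool_pos"])
s=read_camera("side");K=s["mtx"];v,u=np.mgrid[:480,:640];d=s["range_z"]
P=np.stack([(u-K[0,2])/K[0,0]*d,(v-K[1,2])/K[1,1]*d,d,np.ones_like(d)],-1)@s["world_from_camera"].T
dark=(s["color"].max(2)<40)
m=dark&(P[...,1]>.10)&(P[...,1]<.14)&(P[...,0]>.5)&(P[...,0]<.62)&(P[...,2]>.03)&(P[...,2]<.14)
for z0 in np.arange(.05,.14,.01):
    k=m&(P[...,2]>=z0)&(P[...,2]<z0+.01);print(z0.round(2),k.sum(),P[k][:,0].round(3).min() if k.any() else "",P[k][:,0].max().round(3) if k.any() else "")
c=cv2.resize(s["color"][220:310,220:340][...,::-1],(480,360),interpolation=cv2.INTER_CUBIC);cv2.imwrite("pics/s3.png",c)
E
```

```text
time_s: 8.62
tool_pos: [0.5653, 0.1209, 0.0746]
tool_rot: [180.0, 0.0, 93.9]
force: [-0.3, -0.3, 0.0]
grip_width: 0.0257
grasp_force: 0.0
[0.5653197  0.1208521  0.07462464]
0.05 1 0.61 0.61
0.06 0  
0.07 0  
0.08 0  
0.09 34 0.541 0.585
0.1 57 0.541 0.584
0.11 56 0.541 0.584
0.12 48 0.539 0.586
0.13 63 0.537 0.59
```

View pics/s3.png

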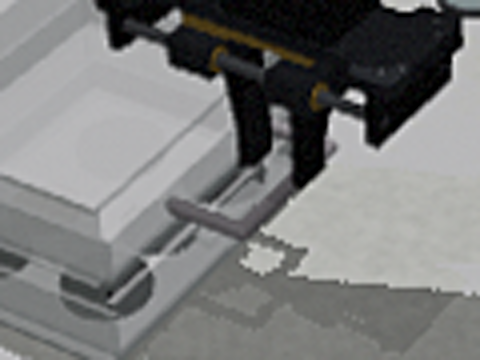

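```bash
python3 - <<'E'
from h import *
s=read_camera("side");K=s["mtx"];v,u=np.mgrid[:480,:640];d=s["range_z"]
P=np.stack([(u-K[0,2])/K[0,0]*d,(v-K[1,2])/K[1,1]*d,d,np.ones_like(d)],-1)@s["world_from_camera"].T
dark=(s["color"].max(2)<60)
m=dark&(P[...,1]>.06)&(P[...,1]<.18)&(P[...,2]>.085)&(P[...,2]<.4)
for x0 in np.arange(.44,.70,.02):
    k=m&(P[...,0]>=x0)&(P[...,0]<x0+.02)
    if k.sum()>3: print(x0.round(2),k.sum(),np.percentile(P[k][:,2],[1,5,50]).round(3),np.percentile(P[k][:,1],[2,98]).round(3))
E
python3 -m jog '[[0.5,0,0,0.5,0],[0.5,0,0,0,0],[0.5,0,0,0,0]]'
```

```text
0.46 324 [0.165 0.167 0.195] [0.085 0.155]
0.48 261 [0.164 0.168 0.204] [0.081 0.155]
0.5 627 [0.168 0.177 0.22 ] [0.093 0.157]
0.52 1510 [0.124 0.174 0.306] [0.095 0.158]
0.54 1030 [0.099 0.114 0.305] [0.116 0.16 ]
0.56 670 [0.107 0.172 0.3  ] [0.128 0.166]
0.58 421 [0.094 0.101 0.175] [0.115 0.163]
0.6 102 [0.169 0.173 0.195] [0.106 0.163]
0.62 234 [0.176 0.176 0.202] [0.098 0.164]
0.64 278 [0.165 0.166 0.202] [0.093 0.166]
time_s: 8.97
tool_pos: [0.5645, 0.1206, 0.0636]
tool_rot: [-179.9, 0.0, 93.9]
force: [-0.1, 2.2, -0.2]
grip_width: 0.0424
grasp_force: 0.0
```

The side depth shows the fingertips at z≈0.09 and the body at ≈0.165 when tool_pos said 0.075. The real fingers are about 33 mm higher than reported, so I'll work with tip z = reported + 0.0155.

```bash
python3 -m jog '[[0.5,0,0,0.5,0],[0.5,0,0,0.35,0],[0.5,0,0,0,0]]'; python3 -m jog '[[0,0,0,0,0],[0,0,0,0,0],[0,0,0,0,0],[0,0,0,0,0],[0,0,0,0,0],[0,0,0,0,0],[0,0,0,0,0]]' 40
```

```text
time_s: 9.22
tool_pos: [0.5639, 0.1204, 0.0455]
tool_rot: [-179.8, 0.0, 93.9]
force: [-1.0, -0.2, -0.5]
grip_width: 0.0432
grasp_force: 0.0
time_s: 9.8
tool_pos: [0.5637, 0.1207, 0.0477]
tool_rot: [-179.8, 0.1, 93.9]
force: [-5.1, -1.4, 5.7]
grip_width: 0.0088
grasp_force: 40.0
```

Gripped. Now pull.

```bash
python3 -m jog '[[0,0,-0.6,0,0],[0,0,-0.6,0,0],[0,0,-0.6,0,0],[0,0,-0.6,0,0],[0,0,-0.6,0,0],[0,0,-0.6,0,0],[0,0,-0.6,0,0],[0,0,-0.6,0,0],[0,0,-0.6,0,0],[0,0,-0.6,0,0],[0,0,-0.2,0,0],[0,0,0,0,0]]'; python3 -m jog '[[0,0,-0.1,0,0],[0,0,-0.1,0,0],[0,0,0,0,0]]'
```

```text
time_s: 10.8
tool_pos: [0.4411, 0.1084, 0.0476]
tool_rot: [-180.0, 0.4, 93.8]
force: [-1.0, -8.2, 2.1]
grip_width: 0.0087
grasp_force: 40.0
time_s: 11.05
tool_pos: [0.4394, 0.1083, 0.0477]
tool_rot: [179.8, 0.3, 93.8]
force: [5.2, -7.8, -3.8]
grip_width: 0.0085
grasp_force: 40.0
```

```bash
python3 -m jog '[[0.3,0,0,0,0],[0.5,0,0,0,0],[0.5,0,0,0,0],[0.5,0,0,-1,0],[0.6,0,0,-1,0],[0.6,-0.2,0,-1,0],[0.6,-1,0,-1,0],[0.6,-1,0,-1,0],[0.6,-1,0,-1,0],[0.6,-1,0,0,0],[0.6,-1,0,0,0],[0.6,-1,0,0,0]]' 40
python3 -m jog '[[0.6,-1,0,0,0],[0.6,-1,0,0,0],[0.6,-1,0,0,0]]'
python3 - <<'E'
from h import *
o=env.get_obs();print(o["force"],o["tool_pos"],o["qpos"][6])
r=read_camera("top");np.savez("/tmp/top1.npz",**r)
c=r["color"][130:370,180:500][...,::-1]
cv2.imwrite("pics/t1.png",cv2.resize(c,(800,600),interpolation=cv2.INTER_CUBIC))
E
```

```text
time_s: 12.05
tool_pos: [0.4463, -0.0119, 0.1682]
tool_rot: [179.9, 0.0, 93.9]
force: [-0.4, -0.1, -0.2]
grip_width: 0.0515
grasp_force: 0.0
time_s: 12.3
tool_pos: [0.4502, -0.0716, 0.1677]
tool_rot: [180.0, 0.0, 93.9]
force: [1.1, 0.0, 0.8]
grip_width: 0.052
grasp_force: 0.0
[1.05750291 0.0057671  0.83719026] [ 0.45021421 -0.07164029  0.16773276] 12.403095526937713
```

View pics/t1.png

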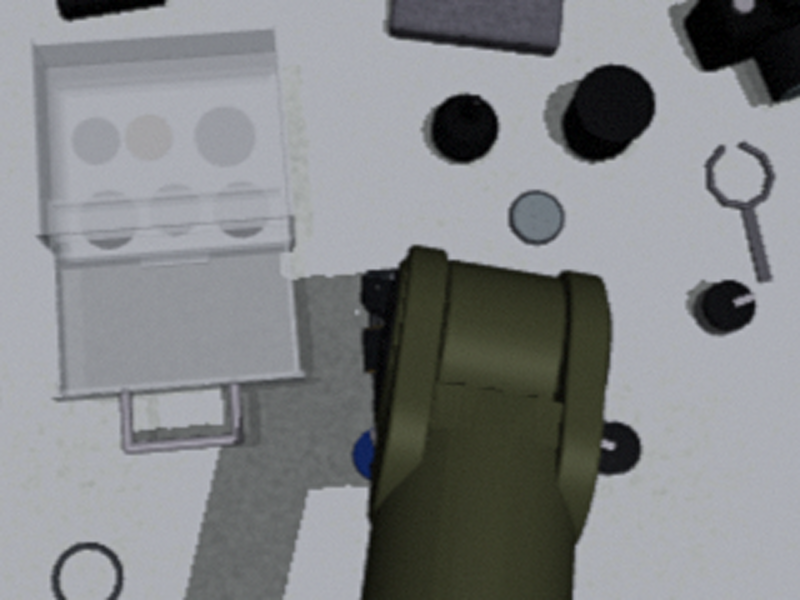

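```bash
cat >> h.py <<'E'
def tin(r,px,T=None,R=None,zl=.036):
    "lid centre and rib yaw near pixel px"
    z=r["mtx"][0,0]/ (abs((r["world_from_camera"] if T is None else T)[2,3]))*.023
    R=int(R or z*1.7); x0,y0=int(px[0])-R,int(px[1])-R
    g=cv2.resize(r["color"][y0:y0+2*R,x0:x0+2*R].max(2),None,fx=6,fy=6,interpolation=cv2.INTER_CUBIC)
    m=cv2.morphologyEx(((g<55)*255).astype(np.uint8),cv2.MORPH_OPEN,np.ones((9,9)))
    c=max(cv2.findContours(m,0,2)[0],key=cv2.contourArea); h=cv2.convexHull(c)
    w=lambda q,zz:ray(r,(np.asarray(q,float)+.5)/6-.5+[x0,y0],zz,T)
    P=w(h[:,0],zl); (cx,cy),rad=cv2.minEnclosingCircle((P[:,:2]*1000).astype(np.float32)); C=np.array([cx,cy])/1000
    Q=w(np.argwhere(g>100)[:,::-1],zl+.005)[:,:2]; k=np.hypot(*(Q-C).T)<.021; b=Q[k].mean(0) if k.any() else C*np.nan
    return C,rad,np.degrees(np.arctan2(*(b-C)[::-1])),k.sum()
E
python3 - <<'E'
from h import *
r=dict(np.load("/tmp/top0.npz"))
for n,p in zip("1234",[(376,254),(471,252),(374,304),(425,309)]):
    C,rad,a,k=tin(r,p);print(n,C.round(4),round(rad,1),"rib",a.round(1),k,"R",np.hypot(*C).round(3),"ang",np.degrees(np.arctan2(*C[::-1])).round(0))
r=dict(np.load("/tmp/top1.npz"))
f=ray(r,[(203.2,288.8),(302,280.4)],.092);h=ray(r,[(230,308.8),(276,306)],.078)
for q in(f,h):
    m=q.mean(0);d=q[0]-q[1];print(q.round(4).tolist(),m.round(4),np.hypot(*d[:2]).round(3),"yaw",np.degrees(np.arctan2(-d[0],d[1])).round(1))
E
```

```text
1 [ 0.5631 -0.1519] 24.8 rib -87.9 720 R 0.583 ang -15.0
2 [ 0.5707 -0.3607] 27.9 rib -72.9 462 R 0.675 ang -32.0
3 [ 0.4533 -0.1479] 24.3 rib -87.2 719 R 0.477 ang -18.0
4 [ 0.4447 -0.2559] 25.8 rib 69.8 891 R 0.513 ang -30.0
[[0.4743, 0.2103, 0.092], [0.4948, 0.0092, 0.092]] [0.4845 0.1098 0.092 ] 0.202 yaw 5.8
[[0.4354, 0.1561, 0.078], [0.4425, 0.0619, 0.078]] [0.4389 0.109  0.078 ] 0.094 yaw 4.3
```

```bash
python3 -m jog '[[0.75,0,0,0,-0.152],[0.75,0,0,0,-0.152],[0.75,0,0,0,-0.152],[0.75,0,0,0,-0.152],[0.75,0,0,0,-0.152],[0.75,0,0,0,-0.152],[0.75,0,0,0,-0.152],[0.75,0,0,0,-0.152],[0.75,0,0,0,-0.152],[0.75,0,0,0,-0.152],[0.75,0,0,0,-0.152],[0.75,0,0,0,-0.152]]' 
python3 -m jog '[[0.75,0,0,0,-0.152],[0.75,-0.74,-1,0,0],[0.75,-0.74,-1,0,0],[0.75,-0.74,-1,0,0],[0.75,-0.74,-1,0,0],[0.75,0,0,0,0],[0.75,0,0,0,0]]'
cat > look.py <<'E'
import sys
from h import *
# look.py name x y : wrist picture, refine tin guess at x,y
x,y=map(float,sys.argv[2:4]); o=env.get_obs();r=read_camera("wrist");T=pose(o)@r["T_tool_cam"]
c=np.linalg.inv(T)@[x,y,.036,1];px=(r["mtx"]@c[:3])[:2]/c[2];print("expected px",px.round())
np.savez(f"/tmp/{sys.argv[1]}.npz",T=T,**r);cv2.imwrite(f"pics/{sys.argv[1]}.png",r["color"][...,::-1])
C,rad,a,k=tin(r,px,T,R=55);C,rad,a,k=tin(r,(r["mtx"]@(np.linalg.inv(T)@[*C,.036,1])[:3]/(np.linalg.inv(T)@[*C,.036,1])[2])[:2],T,R=40)
print("tin",C.round(4),"rad",round(rad,1),"rib",a.round(1),k,"q7",o["qpos"][6].round(0),"F",o["force"].round(2))
go(*C,o["tool_pos"][2],a-90,half=len(sys.argv)>4)
E
python3 look.py w1 .4533 -.1479
```

```text
time_s: 13.35
tool_pos: [0.4502, -0.0705, 0.1676]
tool_rot: [180.0, 0.0, 176.4]
force: [0.5, -0.0, -0.6]
grip_width: 0.0652
grasp_force: 0.0
time_s: 13.93
tool_pos: [0.5134, -0.1484, 0.1671]
tool_rot: [179.9, -0.0, -177.3]
force: [-0.7, 0.3, -0.2]
grip_width: 0.0651
grasp_force: 0.0
expected px [320. 165.]
tin [ 0.4541 -0.1523] rad 22.0 rib -88.9 5731 q7 102.0 F [-0.66  0.28 -0.22]
shift mm x 59.0 y -2.1 z 0.2 | turn about tool z 1.8 | rows units [ 2.95 -0.1   0.01] 0.039 | q7 102
```

View pics/w1.png

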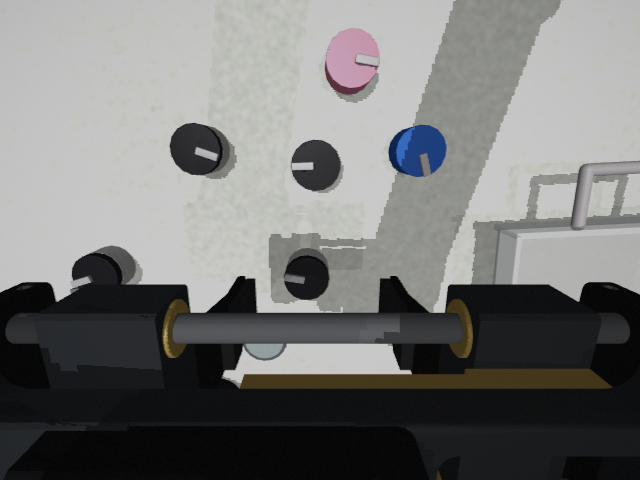

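```bash
python3 -m jog '[[0.75,1,0,0,0.04],[0.75,1,0,0,0],[0.75,0.95,-0.05,0,0],[0.75,0,0,1,0],[0.75,0,0,1,0],[0.75,0,0,1,0],[0.75,0,0,1,0],[0.75,0,0,1,0],[0.75,0,0,1,0],[0.75,0,0,1,0],[0.75,0,0,0.7,0],[0.75,0,0,0,0]]'
python3 -m jog '[[0.75,0,0,0.5,0],[0.75,0,0,0.5,0],[0.75,0,0,0,0],[0.75,0,0,0,0]]'
```

```text
time_s: 14.98
tool_pos: [0.4513, -0.1488, 0.0112]
tool_rot: [179.9, -0.3, -178.9]
force: [-0.6, 0.3, -0.4]
grip_width: 0.0653
grasp_force: 0.0
time_s: 15.32
tool_pos: [0.4539, -0.1508, -0.0064]
tool_rot: [180.0, -0.0, -179.0]
force: [0.4, -0.3, 0.5]
grip_width: 0.0656
grasp_force: 0.0
```

```bash
cat > heft.py <<'E'
from h import *
import numpy as np
F=[]
for _ in range(4): F.append(env.get_obs()["force"]); read_camera("top")
o=env.get_obs();print("F mean",np.mean(F,0).round(2),"width",o["grip_width"].round(4),"pos",o["tool_pos"].round(4),"yaw",o["tool_rot"][2].round(1),"q7",o["qpos"][6].round(0))
E
python3 heft.py
python3 -m jog '[[0.3,0,0,0,0],[0.3,0,0,0,0],[0.3,0,0,0,0],[0.3,0,0,0,0],[0.3,0,0,-0.3,0],[0.3,0,0,-1,0],[0.3,0,0,-1,0],[0.3,0,0,-1,0],[0.3,0,0,-1,0],[0.3,0,0,0,0],[0.3,0,0,0,0],[0.3,0,0,0,0]]' 25
python3 heft.py
```

```text
time_s: 16.52
tool_pos: [0.4535, -0.151, 0.0792]
tool_rot: [180.0, -0.1, -179.0]
force: [-0.5, 0.1, -1.3]
grip_width: 0.0456
grasp_force: 25.0Traceback (most recent call last):
  File "heft.py", line 5, in <module>
    o=env.get_obs();print("F mean",np.mean(F,0).round(2),"width",o["grip_width"].round(4),"pos",o["tool_pos"].round(4),"yaw",o["tool_rot"][2].round(1),"q7",o["qpos"][6].round(0))
                                                                 ^^^^^^^^^^^^^^^^^^^^^
AttributeError: 'float' object has no attribute 'round'
Traceback (most recent call last):
  File "heft.py", line 5, in <module>
    o=env.get_obs();print("F mean",np.mean(F,0).round(2),"width",o["grip_width"].round(4),"pos",o["tool_pos"].round(4),"yaw",o["tool_rot"][2].round(1),"q7",o["qpos"][6].round(0))
                                                                 ^^^^^^^^^^^^^^^^^^^^^
AttributeError: 'float' object has no attribute 'round'
```

```bash
cat > heft.py <<'E'
from h import *
F=[];E=[]
for _ in range(6): o=env.get_obs();F.append(o["force"]);E.append(o["effort"][1]); read_camera("top")
print("F mean",np.mean(F,0).round(2),"std",np.std(F,0).round(2),"width %.4f"%o["grip_width"],"pos",np.round(o["tool_pos"],4),"yaw %.1f"%o["tool_rot"][2],"q7 %.0f"%o["qpos"][6])
E
python3 heft.py
```

```text
F mean [-0.24 -0.43 -0.65] std [0.63 0.48 0.31] width 0.0458 pos [ 0.4539 -0.1509  0.0793] yaw -179.0 q7 103
```

Tin 3 weighs about 66 g, so it's empty and goes to the dish.

```bash
python3 -m jog '[[0.3,0,0,-1,0],[0.3,0,0,-1,0],[0.3,-1,0,-1,0],[0.3,0,0.5,-1,0],[0.3,0,1,-1,0],[0.3,0,1,0,0],[0.3,0,1,0,0],[0.3,0,1,0,0],[0.3,0,1,0,0],[0.3,0,1,0,0],[0.3,0,1,0,0],[0.3,0,1,0,0]]'
python3 -m jog '[[0.3,0,1,0,0],[0.3,0,1,0,0],[0.3,0,1,0,0],[0.3,0,1,0,0],[0.3,0,1,0,0],[0.3,0,1,0,0],[0.3,0,1,0,0],[0.3,0,1,0,0],[0.3,0,1,0,0],[0.3,0,1,0,0],[0.3,0,1,0,0],[0.3,0,1,0,0]]'
python3 -m jog '[[0.3,0,1,0,0],[0.3,0,1,0,0],[0.3,0,1,0,0],[0.3,0,1,0,0],[0.3,0,1,0,0],[0.3,0.5,0.9,0,0],[0.3,0.5,0.9,0,0],[0.3,0,0,0,0]]'
python3 - <<'E'
from h import *
go(.44,.40,.0015,181)
r=dict(np.load("/tmp/top0.npz"));g=((r["color"].max(2)<45)*255).astype(np.uint8)[235:350,75:190]
c=max(cv2.findContours(g,0,2)[0],key=cv2.contourArea);P=ray(r,c[:,0]+[75,235],.014)[:,:2].astype(np.float32);print(cv2.fitEllipse(P*1000),cv2.minEnclosingCircle(P))
E
```

```text
time_s: 18.02
tool_pos: [0.471, 0.0202, 0.1797]
tool_rot: [-180.0, 0.0, -179.0]
force: [-0.1, -0.0, -1.4]
grip_width: 0.0453
grasp_force: 25.0
time_s: 19.02
tool_pos: [0.467, 0.26, 0.1796]
tool_rot: [-180.0, 0.0, -179.0]
force: [0.7, 0.2, -0.7]
grip_width: 0.045
grasp_force: 25.0
time_s: 19.68
tool_pos: [0.4407, 0.3995, 0.1798]
tool_rot: [179.8, -0.1, -178.6]
force: [-1.0, -0.1, -0.6]
grip_width: 0.0452
grasp_force: 25.0
shift mm x 0.3 y -0.1 z 178.3 | turn about tool z 0.4 | rows units [ 0.02 -0.    8.91] 0.008 | q7 33
((473.5089416503906, 381.135009765625), (193.18463134765625, 194.31968688964844), 50.33687973022461) ((0.4734652638435364, 0.3806099593639374), 0.09835045784711838)
```

```bash
python3 -m jog '[[0.3,0,0,1,0],[0.3,0,0,1,0],[0.3,0,0,1,0],[0.3,0,0,1,0],[0.3,0,0,1,0],[0.3,0,0,1,0],[0.3,0,0,1,0],[0.3,0,0,1,0],[0.3,0,0,0.5,0],[0.3,0,0,0.2,0],[0.3,0,0,0.2,0],[0.3,0,0,0,0]]'
python3 -m jog '[[0.4,0,0,0,0],[0.55,0,0,0,0],[0.7,0,0,0,0],[0.7,0,0,0,0],[0.7,0,0,-0.5,0],[0.7,0,0,-1,0],[0.7,0,0,-1,0],[0.7,0,0,-1,0],[0.7,0,0,-1,0],[0.7,0,0,-1,0],[0.7,0,0,-1,0],[0.7,0,0,-1,0]]'
```

```text
time_s: 20.68
tool_pos: [0.4449, 0.3949, 0.0017]
tool_rot: [180.0, 0.0, -179.0]
force: [-0.4, -1.0, -0.6]
grip_width: 0.0458
grasp_force: 25.0
time_s: 21.68
tool_pos: [0.4445, 0.3951, 0.1536]
tool_rot: [180.0, 0.0, -179.0]
force: [0.4, -0.3, 0.2]
grip_width: 0.0607
grasp_force: 0.0
```

```bash
python3 -m jog '[[0.75,-0.3,-0.98,0,0],[0.75,-0.3,-0.98,0,0],[0.75,-0.3,-0.98,0,0],[0.75,-0.3,-0.98,0,0],[0.75,-0.3,-0.98,0,0],[0.75,-0.3,-0.98,0,0],[0.75,-0.3,-0.98,0,0],[0.75,-0.3,-0.98,0,0],[0.75,-0.3,-0.98,0,0],[0.75,-0.3,-0.98,0,0],[0.75,-0.3,-0.98,0,0],[0.75,-0.3,-0.98,0,0]]'
python3 -m jog '[[0.75,-0.3,-0.98,0,0],[0.75,-0.3,-0.98,0,0],[0.75,-0.3,-0.98,0,0],[0.75,-0.3,-0.98,0,0],[0.75,-0.3,-0.98,0,0],[0.75,-0.3,-0.98,0,0],[0.75,-0.3,-0.98,0,0],[0.75,-0.3,-0.98,0,0],[0.75,-0.3,-0.98,0,0],[0.75,-0.3,-0.98,0,0],[0.75,-0.3,-0.98,0,0],[0.75,-0.3,-0.98,0,0]]'
python3 -m jog '[[0.75,-0.3,-0.98,0,0],[0.75,-0.3,-0.98,0,0],[0.75,-0.3,-0.98,0,0],[0.75,-0.3,-0.98,0,0],[0.75,0,0,0,0],[0.75,0,0,0,0]]'
python3 look.py w2 .5631 -.1519
```

```text
time_s: 22.68
tool_pos: [0.521, 0.1603, 0.1526]
tool_rot: [-180.0, 0.1, -179.0]
force: [0.1, -0.0, -0.1]
grip_width: 0.0653
grasp_force: 0.0
time_s: 23.68
tool_pos: [0.5971, -0.0737, 0.1527]
tool_rot: [-180.0, 0.1, -179.0]
force: [0.4, 0.3, -0.6]
grip_width: 0.0649
grasp_force: 0.0
time_s: 24.18
tool_pos: [0.6221, -0.1521, 0.1521]
tool_rot: [180.0, 0.0, -179.2]
force: [-0.2, 0.8, 0.1]
grip_width: 0.0655
grasp_force: 0.0
expected px [318. 167.]
tin [ 0.5655 -0.1566] rad 22.2 rib -98.3 6436 q7 89.0 F [-0.2   0.85  0.13]
shift mm x 56.7 y -5.3 z 0.1 | turn about tool z 9.2 | rows units [ 2.84 -0.26  0.  ] 0.205 | q7 89
```

View pics/w2.png

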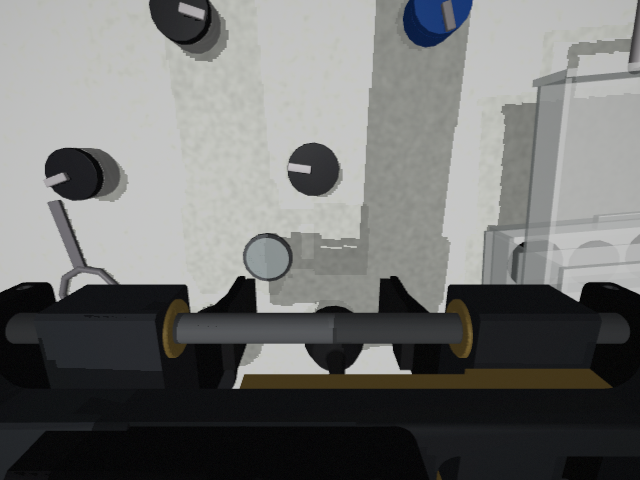

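```bash
python3 -m jog '[[0.75,1,-0.1,0,0],[0.75,1,-0.1,0,0],[0.75,0.85,0,0,0],[0.75,0,0,1,0.1],[0.75,0,0,1,0.08],[0.75,0,0,1,0],[0.75,0,0,1,0],[0.75,0,0,1,0],[0.75,0,0,1,0],[0.75,0,0,1,0],[0.75,0,0,0.5,0],[0.75,0,0,0.4,0]]'
python3 -m jog '[[0.75,0,0,0,0],[0.75,0,0,0,0],[0.3,0,0,0,0],[0.3,0,0,0,0],[0.3,0,0,0,0],[0.3,0,0,0,0],[0.3,0,0,-0.3,0],[0.3,0,0,-1,0],[0.3,0,0,-1,0],[0.3,0,0,-1,0],[0.3,0,0,0,0],[0.3,0,0,0,0]]' 25
python3 heft.py
```

```text
time_s: 25.23
tool_pos: [0.5646, -0.1543, -0.007]
tool_rot: [180.0, -0.1, 173.0]
force: [-0.2, 0.4, 0.0]
grip_width: 0.0649
grasp_force: 0.0
time_s: 26.23
tool_pos: [0.5657, -0.1562, 0.0602]
tool_rot: [-180.0, 0.1, 172.9]
force: [-0.6, 0.0, -4.2]
grip_width: 0.0456
grasp_force: 25.0
F mean [-0.34  0.19 -3.65] std [0.39 0.32 0.36] width 0.0455 pos [ 0.564  -0.1557  0.058 ] yaw 172.9 q7 82
```

Tin 1 weighs about 370 g, so it's full and goes to the tray.

```bash
python3 -m jog '[[0.3,0,0,-1,0.143],[0.3,0,0,-1,0.143],[0.3,0,0,-1,0.143],[0.3,0,0,-1,0.143],[0.3,0,0,-1,0.143],[0.3,0,0,-1,0.143],[0.3,0,0,-0.5,0.143],[0.3,0,0,0,0.143],[0.3,0,0,0,0.143],[0.3,0,0,0,0.143],[0.3,0,0,0,0.143],[0.3,0,0,0,0.143]]'
python3 -m jog '[[0.3,1,0,0,0],[0.3,1,0,0,0],[0.3,1,0,0,0],[0.3,1,0,0,0],[0.3,1,0,0,0],[0.3,1,0,0,0],[0.3,1,0,0,0],[0.3,1,0,0,0],[0.3,1,0,0,0],[0.3,1,0,0,0],[0.3,1,0,0,0],[0.3,1,0,0,0]]'
python3 -m jog '[[0.3,1,0,0,0],[0.3,1,0,0,0],[0.3,1,0,0,0],[0.3,1,0,0,0],[0.3,0.5,0,0,0],[0.3,0,0,0,0]]'
python3 -c "
from h import *
go(.541,.178,.055,95.5)"
```

```text
time_s: 27.53
tool_pos: [0.5648, -0.1557, 0.1888]
tool_rot: [-179.9, -0.0, 95.4]
force: [-0.1, 0.1, -2.9]
grip_width: 0.0452
grasp_force: 25.0
time_s: 28.53
tool_pos: [0.5408, 0.0839, 0.1889]
tool_rot: [-179.9, 0.0, 95.7]
force: [-0.7, 0.6, -3.2]
grip_width: 0.0453
grasp_force: 25.0
time_s: 29.03
tool_pos: [0.5314, 0.1758, 0.1893]
tool_rot: [-180.0, -0.1, 96.0]
force: [0.5, -0.4, -3.6]
grip_width: 0.0456
grasp_force: 25.0
shift mm x 0.9 y 9.9 z 134.3 | turn about tool z 0.5 | rows units [0.05 0.5  6.72] 0.010 | q7 -22
```

```bash
python3 -m jog '[[0.3,0,0.5,0,0],[0.3,0,0,1,0],[0.3,0,0,1,0],[0.3,0,0,1,0],[0.3,0,0,1,0],[0.3,0,0,1,0],[0.3,0,0,1,0],[0.3,0,0,0.3,0],[0.3,0,0,0.2,0],[0.3,0,0,0.2,0],[0.3,0,0,0,0]]'
python3 -c "
from h import *
go(.541,.178,.055,95.5);print(env.get_obs()['force'])"
```

```text
time_s: 29.95
tool_pos: [0.5443, 0.1728, 0.0568]
tool_rot: [179.9, 0.0, 95.6]
force: [0.5, -0.3, -3.2]
grip_width: 0.0453
grasp_force: 25.0
shift mm x 5.5 y -2.8 z 1.8 | turn about tool z 0.1 | rows units [ 0.27 -0.14  0.09] 0.002 | q7 -27
[ 0.45393672 -0.27569081 -3.20946434]
```

```bash
python3 -m jog '[[0.3,0.25,0,0,0],[0.3,0,0,0.1,0],[0.3,0,0,0,0]]'
python3 -m jog '[[0.4,0,0,0,0],[0.5,0,0,0,0],[0.65,0,0,0,0],[0.65,0,0,0,0],[0.65,0,0,-0.5,0],[0.65,0,0,-1,0],[0.65,0,0,-1,0],[0.65,0,0,-1,0],[0.65,-1,0,-1,0],[0.65,-1,0,-1,0],[0.65,-1,0,-1,0],[0.65,-1,0,0,0]]'
python3 -m jog '[[0.65,-1,0,0,0],[0.65,0,0,0,0]]'
python3 - <<'E'
from h import *
o=env.get_obs();r=read_camera("wrist");T=pose(o)@r["T_tool_cam"]
print(o["tool_pos"]);np.savez("/tmp/w3.npz",T=T,**r);cv2.imwrite("pics/w3.png",r["color"][...,::-1])
E
```

```text
time_s: 30.2
tool_pos: [0.5442, 0.1791, 0.0563]
tool_rot: [179.7, 0.0, 95.7]
force: [-0.7, -1.2, 6.9]
grip_width: 0.0455
grasp_force: 25.0
time_s: 31.2
tool_pos: [0.5524, 0.0994, 0.1888]
tool_rot: [179.6, 0.0, 95.7]
force: [0.5, -0.1, 0.2]
grip_width: 0.0567
grasp_force: 0.0
time_s: 31.37
tool_pos: [0.553, 0.0737, 0.1846]
tool_rot: [179.9, 0.2, 95.3]
force: [0.6, -0.6, -0.3]
grip_width: 0.0567
grasp_force: 0.0
[0.5530413  0.07370489 0.1846253 ]
```

View pics/w3.png

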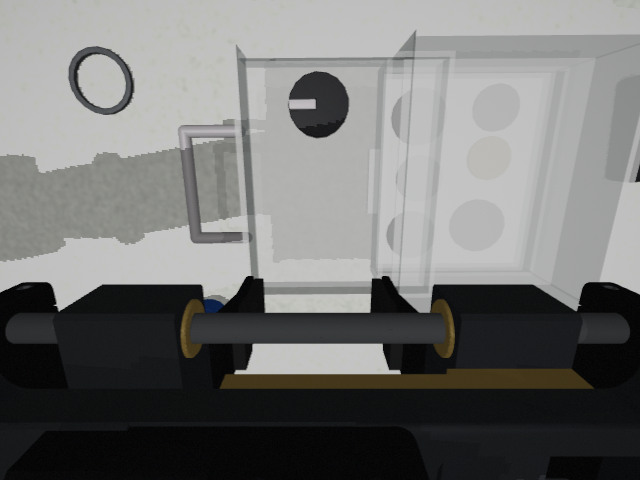

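Run:
```python
from h import *
d=dict(np.load("/tmp/w3.npz"));T=d["T"]
C,rad,a,k=tin(d,(319,104),T,R=40,zl=.096);print(C.round(4),rad,a,k)
q=ray(d,[(187,135),(195,235)],.078,T);e=q[0]-q[1];print(q.round(4).tolist(),"handle yaw",np.degrees(np.arctan2(-e[0],e[1])))
q=ray(d,[(238,50),(250,292)],.092,T);e=q[0]-q[1];print(q.round(4).tolist(),"front plate yaw",np.degrees(np.arctan2(-e[0],e[1])))
```

```text
[0.5447 0.18  ] 23.022411346435547 -176.31542425673032 9243
[[0.4397, 0.1494, 0.078], [0.4456, 0.0648, 0.078]] handle yaw 4.002063934663145
[[0.4829, 0.2124, 0.092], [0.4989, 0.0208, 0.092]] front plate yaw 4.777894271983639
```

```bash
python3 -m jog '[[0.75,0,0,0,0.15],[0.75,0,0,0,0.15],[0.75,0,0,0,0.15],[0.75,0,0,0,0.15],[0.75,0,0,0,0.15],[0.75,0,0,0,0.15],[0.75,0,0,0,0.15],[0.75,0,0,0,0.15],[0.75,0,0,0,0.15],[0.75,0,0,0,0.15],[0.75,0,0,0,0.15],[0.75,0,0,0,0.15]]'
python3 -m jog '[[0.75,0,0,0,0.15],[0.75,0,0,0,0.15],[0.75,0,0,0,0.15],[0.75,0,0,0,0.15],[0.75,0,0,0,0.15],[0.75,0,0,0,0],[0.75,-0.14,1,0,0],[0.75,-0.14,1,0,0],[0.75,-0.14,1,0,0],[0.75,-0.14,1,0,0],[0.75,-0.14,1,0,0],[0.75,-0.14,1,0,0]]'
python3 -m jog '[[0.75,-0.14,1,0,0],[0.75,-0.14,1,0,0],[0.75,-0.14,1,0,0],[0.75,-0.14,1,0,0],[0.75,-0.14,1,0,0],[0.75,-0.14,1,0,0],[0.75,-0.14,1,0,0],[0.75,-0.14,1,0,0],[0.75,-0.14,1,0,0],[0.75,-0.14,1,0,0],[0.75,-0.14,1,0,0],[0.75,0,0,0,0]]'
python3 look.py w4 .4447 -.2559
```

```text
time_s: 32.42
tool_pos: [0.5515, 0.0811, 0.1839]
tool_rot: [-179.9, -0.0, 14.5]
force: [-0.1, 0.7, 0.1]
grip_width: 0.0652
grasp_force: 0.0
time_s: 33.42
tool_pos: [0.4963, -0.0285, 0.1838]
tool_rot: [-180.0, -0.0, -18.8]
force: [-0.2, -1.3, -0.4]
grip_width: 0.0652
grasp_force: 0.0
time_s: 34.42
tool_pos: [0.3941, -0.2298, 0.1837]
tool_rot: [179.9, 0.0, -19.1]
force: [0.1, -0.3, 0.3]
grip_width: 0.0651
grasp_force: 0.0
expected px [326. 170.]
tin [ 0.4788 -0.2843] rad 22.6 rib 73.4 5840 q7 -81.0 F [ 0.1  -0.32  0.29]
shift mm x 97.4 y 26.3 z 0.0 | turn about tool z -2.4 | rows units [4.87 1.32 0.  ] -0.054 | q7 -81
```

View pics/w4.png

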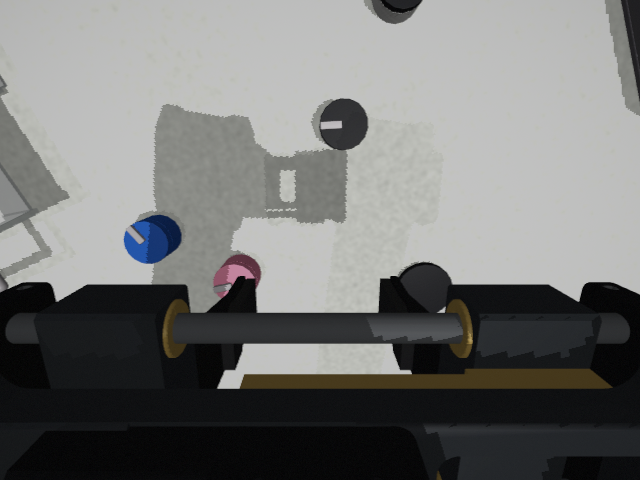

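The picture shows tin 4 knocked aside, now at (343,123) → (0.479,-0.284) with its rib at 73°.

```bash
python3 -m jog '[[0.75,1,0.26,0,0],[0.75,1,0.26,0,0],[0.75,1,0.26,0,0],[0.75,1,0.26,0,0],[0.75,0.87,0.26,0,-0.05],[0.75,0,0,1,0],[0.75,0,0,1,0],[0.75,0,0,1,0],[0.75,0,0,1,0],[0.75,0,0,1,0],[0.75,0,0,1,0],[0.75,0,0,0,0]]'
python3 look.py w5 .4788 -.2843 | head -1
python3 -m jog '[[0.75,0,0,1,0],[0.75,0,0,1,0],[0.75,0,0,0.5,0],[0.75,0,0,0.5,0],[0.75,0,0,0.5,0],[0.75,0,0,0,0]]'
```

```text
time_s: 35.47
tool_pos: [0.4776, -0.2795, 0.0596]
tool_rot: [-179.8, 0.4, -16.6]
force: [-0.4, 0.7, -0.6]
grip_width: 0.0657
grasp_force: 0.0
expected px [325. 266.]
time_s: 36.02
tool_pos: [0.4788, -0.2826, -0.0075]
tool_rot: [-180.0, 0.1, -16.8]
force: [0.8, 0.3, -0.1]
grip_width: 0.0654
grasp_force: 0.0
```

```bash
python3 -m jog '[[0.3,0,0,0,0],[0.3,0,0,0,0],[0.3,0,0,0,0],[0.3,0,0,0,0],[0.3,0,0,-0.3,0],[0.3,0,0,-1,0],[0.3,0,0,-1,0],[0.3,0,0,-1,0],[0.3,0,0,-1,0],[0.3,0,0,0,0],[0.3,0,0,0,0],[0.3,0,0,0,0]]' 25
python3 heft.py
```

```text
time_s: 37.02
tool_pos: [0.4783, -0.2827, 0.0783]
tool_rot: [-180.0, 0.1, -16.8]
force: [-0.6, -0.1, -5.0]
grip_width: 0.0452
grasp_force: 25.0
F mean [-0.18  0.13 -4.04] std [0.6  0.27 0.68] width 0.0458 pos [ 0.4786 -0.2828  0.0784] yaw -16.8 q7 -82
```

Tin 4 weighs about 400 g gross, so it's full and goes to the tray's right slot.

```bash
python3 -m jog '[[0.3,0,0,-1,-0.145],[0.3,0,0,-1,-0.145],[0.3,0,0,-1,-0.145],[0.3,0,0,-1,-0.145],[0.3,0,0,-1,-0.145],[0.3,0,0,-0.6,-0.145],[0.3,0,0,0,-0.145],[0.3,0,0,0,-0.145],[0.3,0,0,0,-0.145],[0.3,0,0,0,-0.145],[0.3,0,0,0,-0.145],[0.3,0,0,0,-0.145]]'
python3 -m jog '[[0.3,0,0,0,-0.145],[0.3,0,0,0,-0.145],[0.3,0,0,0,-0.145],[0.3,0,0,0,-0.145],[0.3,0,0,0,-0.145],[0.3,0,0,0,0],[0.3,1,0.3,0,0],[0.3,1,0.3,0,0],[0.3,1,0.3,0,0],[0.3,1,0.3,0,0],[0.3,1,0.3,0,0],[0.3,1,0.3,0,0]]'
python3 -m jog '[[0.3,1,0.3,0,0],[0.3,1,0.3,0,0],[0.3,1,0.3,0,0],[0.3,1,0.3,0,0],[0.3,1,0.3,0,0],[0.3,1,0.3,0,0],[0.3,1,0.3,0,0],[0.3,1,0.3,0,0],[0.3,1,0.3,0,0],[0.3,1,0.3,0,0],[0.3,0.9,0.3,0,0],[0.3,0,0,0,0]]'
python3 -c "
from h import *
go(.555,.062,.055,94.3)"
```

```text
time_s: 38.32
tool_pos: [0.4792, -0.2831, 0.1912]
tool_rot: [-180.0, -0.0, 61.8]
force: [-0.2, -0.4, -3.7]
grip_width: 0.0457
grasp_force: 25.0
time_s: 39.32
tool_pos: [0.5067, -0.16, 0.1914]
tool_rot: [-180.0, -0.0, 93.9]
force: [0.1, -0.2, -3.5]
grip_width: 0.0454
grasp_force: 25.0
time_s: 40.32
tool_pos: [0.5571, 0.067, 0.1917]
tool_rot: [180.0, -0.2, 94.3]
force: [0.3, 1.1, -3.9]
grip_width: 0.0456
grasp_force: 25.0
shift mm x -5.4 y -2.5 z 136.6 | turn about tool z -0.0 | rows units [-0.27 -0.13  6.83] -0.001 | q7 -10
```

```bash
python3 -m jog '[[0.3,-0.15,-0.05,1,0],[0.3,0,0,1,0],[0.3,0,0,1,0],[0.3,0,0,1,0],[0.3,0,0,1,0],[0.3,0,0,1,0],[0.3,0,0,0.3,0],[0.3,0,0,0.2,0],[0.3,0,0,0.2,0],[0.3,0,0,0,0],[0.3,0,0,0,0]]'
python3 -c "
from h import *
go(.555,.062,.055,94.3);print(env.get_obs()['force'])"
```

```text
time_s: 41.23
tool_pos: [0.5569, 0.0581, 0.0586]
tool_rot: [179.9, 0.0, 94.1]
force: [-0.8, -0.1, -3.1]
grip_width: 0.0453
grasp_force: 25.0
shift mm x 4.0 y -1.7 z 3.6 | turn about tool z -0.2 | rows units [ 0.2  -0.08  0.18] -0.005 | q7 -14
[-0.81394281 -0.06061098 -3.09523952]
```

```bash
python3 -m jog '[[0.3,0.15,0,0.1,0],[0.3,0,0,0.1,0],[0.3,0,0,0.05,0],[0.3,0,0,0,0]]'
python3 -m jog '[[0.4,0,0,0,0],[0.5,0,0,0,0],[0.65,0,0,0,0],[0.65,0,0,0,0],[0.65,0,0,-0.5,0],[0.65,0,0,-1,0],[0.65,0,0,-1,0],[0.65,0,0,-1,0],[0.65,-1,0,-1,0],[0.65,-1,0,-1,0],[0.65,-1,0,-1,0],[0.65,-1,0,0,0]]'
python3 -m jog '[[0.65,-1,0,0,0],[0.65,-1,0,0,0],[0.65,-1,0,0,0],[0.65,0,0,0,0]]'
python3 - <<'E'
from h import *
o=env.get_obs();r=read_camera("wrist");T=pose(o)@r["T_tool_cam"]
print(np.round(o["tool_pos"],4));cv2.imwrite("pics/w6.png",r["color"][...,::-1])
for xy in[(.556,.061),(.5447,.180)]:
    c=np.linalg.inv(T)@[*xy,.096,1];px=(r["mtx"]@c[:3])[:2]/c[2];C,rad,a,k=tin(r,px,T,R=45,zl=.096);print(px.round(),C.round(4),round(rad,1),a.round(1))
r=read_camera("top");np.savez("/tmp/top2.npz",**r)
c=np.linalg.inv(r["world_from_camera"])@[.5707,-.3607,.036,1];px=(r["mtx"]@c[:3])[:2]/c[2];print(px,tin(r,px))
E
```

```text
time_s: 41.57
tool_pos: [0.5593, 0.0613, 0.0565]
tool_rot: [179.6, 0.1, 94.1]
force: [-0.9, -1.5, 10.8]
grip_width: 0.045
grasp_force: 25.0
time_s: 42.57
tool_pos: [0.5643, -0.0189, 0.188]
tool_rot: [179.6, 0.1, 94.1]
force: [0.9, 1.3, 0.8]
grip_width: 0.0565
grasp_force: 0.0
time_s: 42.9
tool_pos: [0.5659, -0.0841, 0.1831]
tool_rot: [180.0, 0.2, 93.7]
force: [0.3, -0.1, -0.6]
grip_width: 0.0566
grasp_force: 0.0
[ 0.5659 -0.0841  0.1831]
[315.  47.] [0.5602 0.0596] 23.6 -179.8
[ 309. -171.] [0.5445 0.1751] 28.0 93.7
[468.96240259 252.11414545] (array([ 0.5701507 , -0.36137119]), 27.050447463989258, np.float64(-70.04838798020515), np.int64(598))
```

```bash
python3 -m jog '[[0.75,0,0,0,-0.141],[0.75,0,0,0,-0.141],[0.75,0,0,0,-0.141],[0.75,0,0,0,-0.141],[0.75,0,0,0,-0.141],[0.75,0,0,0,-0.141],[0.75,0,0,0,-0.141],[0.75,0,0,0,-0.141],[0.75,0,0,0,-0.141],[0.75,0,0,0,-0.141],[0.75,0,0,0,-0.141],[0.75,0,0,0,-0.141]]'
python3 -m jog '[[0.75,-0.4,-0.97,0,0],[0.75,-0.4,-0.97,0,0],[0.75,-0.4,-0.97,0,0],[0.75,-0.4,-0.97,0,0],[0.75,-0.4,-0.97,0,0],[0.75,-0.4,-0.97,0,0],[0.75,-0.4,-0.97,0,0],[0.75,-0.4,-0.97,0,0],[0.75,-0.4,-0.97,0,0],[0.75,-0.4,-0.97,0,0],[0.75,-0.4,-0.97,0,0],[0.75,-0.4,-0.97,0,0]]'
python3 -m jog '[[0.75,-0.4,-0.97,0,0],[0.75,-0.4,-0.97,0,0],[0.75,0,0,0,0],[0.75,0,0,0,0]]'
python3 look.py w7 .5705 -.361
```

```text
time_s: 44.0
tool_pos: [0.566, -0.0762, 0.1831]
tool_rot: [180.0, 0.0, 170.7]
force: [0.7, -0.5, 0.3]
grip_width: 0.0653
grasp_force: 0.0
time_s: 45.0
tool_pos: [0.6222, -0.3229, 0.1832]
tool_rot: [179.9, 0.0, 170.4]
force: [-0.4, 0.5, 0.0]
grip_width: 0.0653
grasp_force: 0.0
time_s: 45.33
tool_pos: [0.6307, -0.3646, 0.1824]
tool_rot: [179.9, -0.0, 170.2]
force: [-0.2, 1.2, -0.9]
grip_width: 0.0651
grasp_force: 0.0
expected px [310. 165.]
tin [ 0.5773 -0.3672] rad 20.9 rib -27.3 10593 q7 98.0 F [-0.23  1.22 -0.93]
shift mm x 52.2 y -13.1 z 0.2 | turn about tool z -72.3 | rows units [ 2.61 -0.66  0.01] -1.607 | q7 98
```

View pics/w7.png

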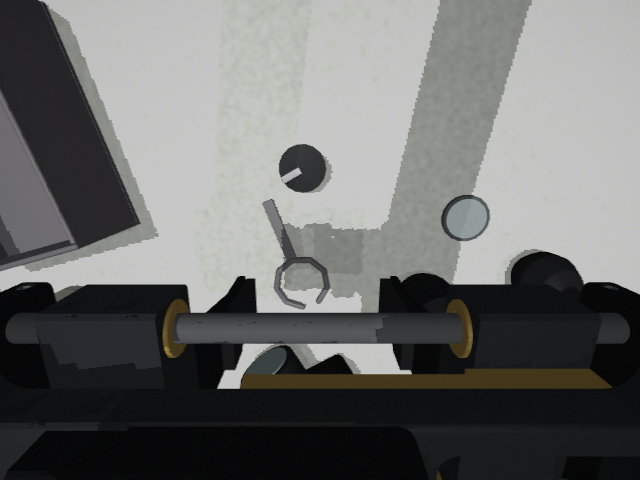

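Run:
```python
from h import *
d=dict(np.load("/tmp/w7.npz"));T=d["T"]
for R in(27,30): 
    C,rad,a,k=tin(d,(303,168),T,R=R);print(C.round(4),round(rad,1),a.round(1),k)
e=ray(d,[(301,170),(283,180)],.041,T);v=e[1]-e[0];print("rib line",np.degrees(np.arctan2(v[1],v[0])))
print(ray(d,[(303,168),(274,199),(263,203)],.036,T).round(4))
go(*C,-.0065,a-90-15,half=False)
```

```text
[ 0.5773 -0.3672] 20.9 -28.5 10325
[ 0.5773 -0.3672] 20.9 -27.3 10593
rib line -71.41414444643154
[[ 0.5726 -0.3678  0.036 ]
 [ 0.597  -0.4013  0.036 ]
 [ 0.5991 -0.4128  0.036 ]]
shift mm x 52.2 y -13.5 z 189.1 | turn about tool z -57.3 | rows units [ 2.61 -0.68  9.46] -1.274 | q7 98
```

```bash
python3 -m jog '[[0.75,1,-0.2,0,0],[0.75,1,-0.2,0,0],[0.75,0.87,-0.2,0,0],[0.75,0,0,1,-0.11],[0.75,0,0,1,-0.1],[0.75,0,0,1,-0.1],[0.75,0,0,1,0],[0.75,0,0,1,0],[0.75,0,0,1,0],[0.75,0,0,0,0],[0.75,0,0,0,0]]'
python3 - <<'E'
from h import *
go(.572,-.367,-.0065,-176)
o=env.get_obs();r=read_camera("wrist");T=pose(o)@r["T_tool_cam"];s=read_camera("side")
c=np.linalg.inv(s["world_from_camera"])@[.572,-.367,.036,1];q=(s["mtx"]@c[:3])[:2]/c[2];u,v=q.astype(int)
a=cv2.resize(s["color"][v-40:v+30,u-45:u+45][...,::-1],(400,311),interpolation=cv2.INTER_CUBIC)
b=cv2.resize(r["color"][150:400,160:480][...,::-1],(398,311));cv2.imwrite("pics/w8.png",np.hstack([a,b]))
E
```

```text
time_s: 46.3
tool_pos: [0.5716, -0.3649, 0.0624]
tool_rot: [179.9, -0.1, -175.7]
force: [-0.5, 0.5, -0.2]
grip_width: 0.0657
grasp_force: 0.0
shift mm x -0.4 y -2.3 z 68.8 | turn about tool z 0.3 | rows units [-0.02 -0.11  3.44] 0.007 | q7 113
```

View pics/w8.png

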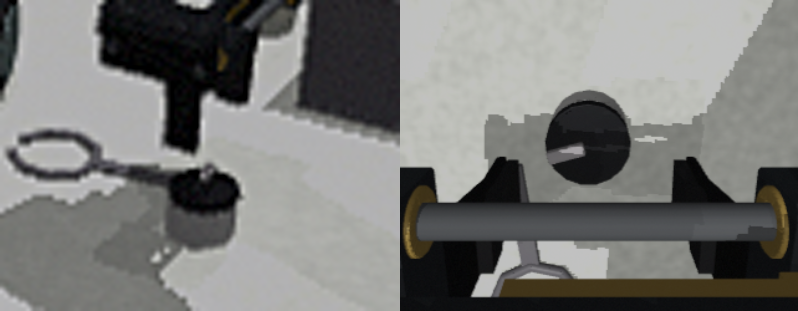

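Run:
```python
from h import *
d=dict(np.load("/tmp/w7.npz"));T=d["T"]
W=ray(d,[(274,199),(263,203),(280,215)],.007,T)[:,:2];C=np.array([.572,-.367]);a=np.radians(184)
X=np.array([np.cos(a),np.sin(a)]);Y=np.array([np.sin(a),-np.cos(a)])
print(W.round(4));print(((W-C)@np.c_[X,Y]*1000).round(1))
```

```text
[[ 0.6005 -0.4057]
 [ 0.6027 -0.4182]
 [ 0.6186 -0.4028]]
[[-25.7 -40.6]
 [-27.  -53.2]
 [-44.  -39. ]]
```

```bash
python3 -m jog '[[0.75,0,-0.1,1,0],[0.75,0,0,1,0],[0.75,0,0,0.8,0],[0.75,0,0,0.4,0],[0.75,0,0,0.2,0],[0.75,0,0,0,0],[0.75,0,0,0,0]]'
python3 -m jog '[[0.3,0,0,0,0],[0.3,0,0,0,0],[0.3,0,0,0,0],[0.3,0,0,0,0],[0.3,0,0,-0.3,0],[0.3,0,0,-1,0],[0.3,0,0,-1,0],[0.3,0,0,-1,0],[0.3,0,0,-1,0],[0.3,0,0,0,0],[0.3,0,0,0,0],[0.3,0,0,0,0]]' 25
python3 heft.py
```

```text
time_s: 46.98
tool_pos: [0.5728, -0.3696, -0.0039]
tool_rot: [-179.9, 0.1, -175.8]
force: [-0.0, -1.7, 0.6]
grip_width: 0.0653
grasp_force: 0.0
time_s: 47.98
tool_pos: [0.5712, -0.3691, 0.0799]
tool_rot: [180.0, -0.1, -175.8]
force: [-0.3, 0.5, -1.2]
grip_width: 0.0456
grasp_force: 25.0
F mean [-0.04  0.02 -0.88] std [0.28 0.86 0.22] width 0.0456 pos [ 0.5712 -0.369   0.0795] yaw -175.8 q7 113
```

Tin 2 is empty too, so it goes to the dish.

```bash
python3 -m jog '[[0.3,0,0,-1,0],[0.3,0,0,-1,0],[0.3,0,0,-1,0],[0.3,0,0,-1,0],[0.3,0,0,-1,0],[0.3,0,1,-0.5,0],[0.3,0,1,0,0],[0.3,0,1,0,0],[0.3,0,1,0,0],[0.3,0,1,0,0],[0.3,0,1,0,0],[0.3,0,1,0,0]]'
python3 -m jog '[[0.3,0,1,0,0],[0.3,0,1,0,0],[0.3,0,1,0,0],[0.3,0,1,0,0],[0.3,0,1,0,0],[0.3,0,1,0,0],[0.3,0,1,0,0],[0.3,0,1,0,0],[0.3,0,1,0,0],[0.3,0,1,0,0],[0.3,0,1,0,0],[0.3,0,1,0,0]]'
python3 -m jog '[[0.3,0,1,0,0],[0.3,0,1,0,0],[0.3,0,1,0,0],[0.3,0,1,0,0],[0.3,0,1,0,0],[0.3,0,1,0,0],[0.3,0,1,0,0],[0.3,0,1,0,0],[0.3,0,1,0,0],[0.3,0,1,0,0],[0.3,0,1,0,0],[0.3,0,1,0,0]]'
python3 -m jog '[[0.3,0.2,1,0,0],[0.3,0.2,1,0,0],[0.3,0.2,1,0,0],[0.3,0,1,0,0],[0.3,0,1,0,0],[0.3,0,1,0,0],[0.3,0,0.9,0,0],[0.3,0,0,0,0],[0.3,0,0,0,0]]'
python3 -c "
from h import *
go(.508,.388,.0015,184)"
```

```text
time_s: 49.28
tool_pos: [0.5613, -0.2283, 0.1904]
tool_rot: [180.0, -0.0, -175.8]
force: [0.0, -0.3, -2.1]
grip_width: 0.0454
grasp_force: 25.0
time_s: 50.28
tool_pos: [0.5436, 0.0112, 0.1906]
tool_rot: [-180.0, 0.0, -175.8]
force: [0.5, -0.1, -0.7]
grip_width: 0.0453
grasp_force: 25.0
time_s: 51.28
tool_pos: [0.5259, 0.2504, 0.1906]
tool_rot: [-180.0, 0.0, -175.8]
force: [-0.1, -0.2, -0.6]
grip_width: 0.0456
grasp_force: 25.0
time_s: 52.03
tool_pos: [0.5032, 0.3871, 0.1904]
tool_rot: [180.0, -0.0, -175.7]
force: [-0.4, -0.4, -0.8]
grip_width: 0.0455
grasp_force: 25.0
shift mm x -5.0 y 0.5 z 188.9 | turn about tool z 0.3 | rows units [-0.25  0.02  9.44] 0.008 | q7 40
```

```bash
python3 -m jog '[[0.3,-0.25,0,1,0],[0.3,0,0,1,0],[0.3,0,0,1,0],[0.3,0,0,1,0],[0.3,0,0,1,0],[0.3,0,0,1,0],[0.3,0,0,1,0],[0.3,0,0,1,0],[0.3,0,0,1,0],[0.3,0,0,0.2,0],[0.3,0,0,0.15,0],[0.3,0,0,0,0]]'
python3 -m jog '[[0.4,0,0,0,0],[0.55,0,0,0,0],[0.7,0,0,0,0],[0.7,0,0,0,0],[0.7,0,0,-0.5,0],[0.7,0,0,-1,0],[0.7,0,0,-1,0],[0.7,0,0,-1,0],[0.7,0,0,-1,0],[0.7,0,0,-1,0],[0.7,0,0,-1,0],[0.7,0,0,-1,0]]'
python3 heft.py
```

```text
time_s: 53.03
tool_pos: [0.5099, 0.3855, 0.0038]
tool_rot: [-180.0, 0.0, -175.9]
force: [-0.2, -0.6, -0.5]
grip_width: 0.0457
grasp_force: 25.0
time_s: 54.03
tool_pos: [0.5094, 0.3864, 0.1558]
tool_rot: [180.0, 0.1, -175.8]
force: [0.2, 0.8, -0.1]
grip_width: 0.0608
grasp_force: 0.0
F mean [0.14 0.34 0.39] std [0.56 0.99 1.07] width 0.0610 pos [0.5093 0.3859 0.1534] yaw -175.8 q7 39
```

```bash
python3 -m jog '[[0.5,0,0,-1,0.143],[0.5,0,0,-1,0.143],[0.5,0,0,0,0.143],[0.5,0,0,0,0.143],[0.5,0,0,0,0.143],[0.5,0,0,0,0.143],[0.5,0,0,0,0.143],[0.5,0,0,0,0.143],[0.5,0,0,0,0.143],[0.5,0,0,0,0.143],[0.5,0,0,0,0.143],[0.5,0,0,0,0.143]]'
python3 -m jog '[[0.5,0,0,0,0.143],[0.5,0,0,0,0.143],[0.5,-1,0,0,0],[0.5,-1,0,0,0],[0.5,-1,0,0,0],[0.5,-1,0,0,0],[0.5,-1,0,0,0],[0.5,-1,0,0,0],[0.5,-1,0,0,0],[0.5,-1,0,0,0],[0.5,-1,0,0,0],[0.5,-1,0,0,0]]'
python3 -m jog '[[0.5,-1,0,0,0],[0.5,-1,0,0,0],[0.5,-1,0,0,0],[0.5,-1,0,0,0],[0.5,-1,0,0,0],[0.5,-1,0,0,0],[0.5,-1,0,0,0],[0.5,-1,0,0,0],[0.5,-1,0,0,0],[0.5,-1,0,0,0],[0.5,-1,0,0,0],[0.5,0,0,0,0]]'
python3 - <<'E'
from h import *
o=env.get_obs();r=read_camera("wrist");T=pose(o)@r["T_tool_cam"];t=read_camera("top")
print(np.round(o["tool_pos"],4),o["tool_rot"][2])
for xy in[(.558,.060),(.5447,.180)]:
  for n,rr,TT in(("w",r,T),("t",t,None)):
    TT_=rr["world_from_camera"] if TT is None else TT
    c=np.linalg.inv(TT_)@[*xy,.096,1];px=(rr["mtx"]@c[:3])[:2]/c[2]
    try: C,rad,a,k=tin(rr,px,TT,R=45 if n=="w" else 16,zl=.096);print(n,px.round(),C.round(4),round(rad,1),a.round(1))
    except Exception as e: print(n,px.round(),"out")
a=cv2.resize(t["color"][190:350,60:320][...,::-1],(780,480),interpolation=cv2.INTER_CUBIC)
cv2.imwrite("pics/t2.png",a);cv2.imwrite("pics/w9.png",r["color"][...,::-1])
E
```

```text
time_s: 55.33
tool_pos: [0.5089, 0.3856, 0.1921]
tool_rot: [-179.9, 0.0, 106.7]
force: [-0.0, 0.1, 0.0]
grip_width: 0.0432
grasp_force: 0.0
time_s: 56.33
tool_pos: [0.523, 0.1853, 0.1924]
tool_rot: [-179.9, 0.0, 94.1]
force: [-0.2, 0.0, -0.1]
grip_width: 0.0436
grasp_force: 0.0
time_s: 57.33
tool_pos: [0.5387, -0.0384, 0.1921]
tool_rot: [-179.8, 0.1, 93.7]
force: [-0.5, -0.3, -0.1]
grip_width: 0.0436
grasp_force: 0.0
[ 0.5387 -0.0384  0.1921] 93.70704391290582
w [349. 120.] [0.5596 0.0602] 23.1 -175.2
t [278. 249.] [0.5579 0.0612] 24.1 -176.6
w [346. -68.] [0.5449 0.1731] 37.1 nan
t [220. 255.] [0.5459 0.1803] 24.3 175.1
```

View pics/t2.png

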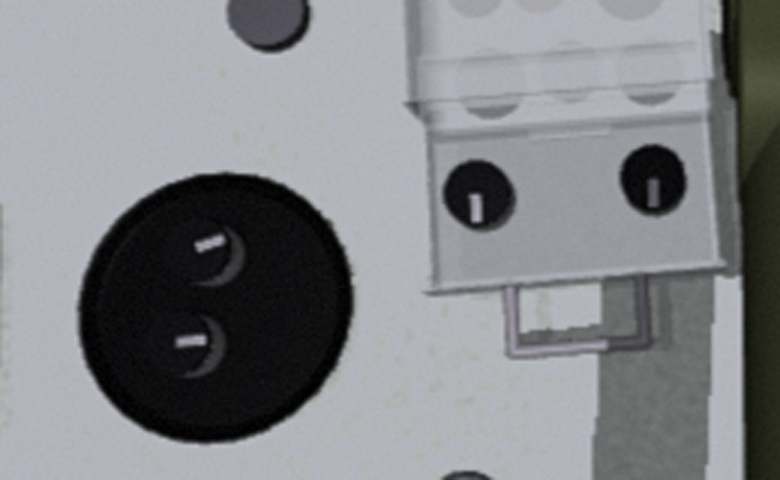

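```bash
python3 -m jog '[[0.35,0.96,-0.56,0,0],[0.35,0.96,-0.56,0,0],[0.35,0.96,-0.56,0,0],[0.35,0.96,-0.56,0,0],[0.35,0.96,-0.56,0,0],[0.35,0.96,-0.56,0,0],[0.35,0.96,-0.56,0,0],[0.35,0.96,-0.56,0,0],[0.35,0,0,0,0],[0.35,0,0,0,0]]'
python3 -c "
from h import *
go(.439,.109,.0475,94)"
```

```text
time_s: 58.27
tool_pos: [0.4381, 0.1162, 0.1934]
tool_rot: [-180.0, 0.0, 94.4]
force: [-0.0, -0.6, 0.5]
grip_width: 0.0303
grasp_force: 0.0
shift mm x -7.2 y 0.4 z 145.9 | turn about tool z 0.4 | rows units [-0.36  0.02  7.3 ] 0.008 | q7 -11
```

```bash
python3 -m jog '[[0.35,-0.3,0,1,0],[0.35,0,0,1,0],[0.35,0,0,1,0],[0.35,0,0,1,0],[0.35,0,0,1,0],[0.35,0,0,1,0],[0.35,0,0,1,0],[0.35,0,0,0.3,0],[0.35,0,0,0,0],[0.35,0,0,0,0]]'
python3 -m jog '[[0,0,0,0,0],[0,0,0,0,0],[0,0,0,0,0],[0,0,0,0,0],[0,0,0,0,0]]' 30
```

```text
time_s: 59.1
tool_pos: [0.4398, 0.1081, 0.0479]
tool_rot: [-180.0, -0.0, 94.1]
force: [0.2, -0.8, -0.2]
grip_width: 0.0307
grasp_force: 0.0
time_s: 59.52
tool_pos: [0.4408, 0.1081, 0.0485]
tool_rot: [179.9, 0.0, 94.1]
force: [0.6, -0.5, 2.5]
grip_width: 0.0089
grasp_force: 30.0
```

```bash
python3 -m jog '[[0,0,0.1,0,0],[0,0,0.2,0,0],[0,0,0.3,0,0],[0,0,0.3,0,0],[0,0,0.3,0,0],[0,0,0.3,0,0],[0,0,0.3,0,0],[0,0,0.3,0,0],[0,0,0.3,0,0],[0,0,0.3,0,0]]'
python3 -m jog '[[0,0.02,0.3,0,0],[0,0.02,0.3,0,0],[0,0,0.3,0,0],[0,0,0.3,0,0],[0,0,0.3,0,0],[0,0,0.3,0,0],[0,0,0.3,0,0],[0,0,0.3,0,0],[0,0,0.3,0,0],[0,0,0.3,0,0],[0,0,0.2,0,0],[0,0,0.1,0,0]]'
python3 -m jog '[[0,0,0.1,0,0],[0,0,0.1,0,0],[0,0,0,0,0],[0,0,0,0,0]]'
```

```text
time_s: 60.35
tool_pos: [0.4938, 0.1134, 0.0485]
tool_rot: [180.0, -0.1, 94.1]
force: [-1.1, 3.0, 5.6]
grip_width: 0.0089
grasp_force: 30.0
time_s: 61.35
tool_pos: [0.5598, 0.12, 0.0485]
tool_rot: [179.9, -0.2, 94.2]
force: [-1.8, 4.7, 5.9]
grip_width: 0.0086
grasp_force: 30.0
time_s: 61.68
tool_pos: [0.5637, 0.1204, 0.0485]
tool_rot: [179.9, -0.2, 94.2]
force: [-0.9, 4.6, 6.4]
grip_width: 0.0089
grasp_force: 30.0
```

```bash
python3 -m jog '[[0,0,0.08,0,0],[0,0,0.08,0,0],[0,0,0,0,0],[0,0,0,0,0]]'; python3 -m jog '[[0,0,0.08,0,0],[0,0,0.08,0,0],[0,0,0,0,0],[0,0,0,0,0]]'
```

```text
time_s: 62.02
tool_pos: [0.5637, 0.1203, 0.0484]
tool_rot: [-179.7, -0.1, 94.2]
force: [-8.7, 4.0, 12.7]
grip_width: 0.0088
grasp_force: 30.0
time_s: 62.35
tool_pos: [0.5636, 0.1203, 0.0483]
tool_rot: [-179.3, -0.0, 94.2]
force: [-17.9, 2.7, 19.8]
grip_width: 0.009
grasp_force: 29.9
```

```bash
python3 -m jog '[[0,0,-0.1,0,0],[0,0,-0.1,0,0],[0.15,0,0,0,0],[0.3,0,0,0,0],[0.35,0,0,0,0],[0.35,0,0,0,0],[0.35,0,0,-0.5,0],[0.35,0,0,-1,0],[0.35,0,0,-1,0],[0.35,0,0,-1,0],[0.35,0,0,-1,0],[0.35,0,0,-1,0]]'
python3 -m jog '[[0.35,-1,-0.3,-1,0],[0.35,-1,-0.3,0,0],[0.35,-1,-0.3,0,0],[0.35,-1,-0.3,0,0],[0.35,-1,-0.3,0,0],[0.35,-1,-0.3,0,0],[0.35,-1,-0.3,0,0],[0.35,-1,-0.3,0,0],[0.35,-1,-0.3,0,0],[0.35,-1,-0.3,0,0],[0.35,-1,-0.3,0,0],[0.35,0,0,0,0]]'
python3 - <<'E'
from h import *
t=read_camera("top")
cv2.imwrite("pics/t3.png",cv2.resize(t["color"][110:380,70:520][...,::-1],(800,480),interpolation=cv2.INTER_CUBIC))
E
```

```text
time_s: 63.35
tool_pos: [0.5657, 0.1175, 0.1592]
tool_rot: [180.0, 0.0, 94.1]
force: [0.7, -0.1, -0.0]
grip_width: 0.0304
grasp_force: 0.0
time_s: 64.35
tool_pos: [0.5143, -0.1121, 0.1781]
tool_rot: [-180.0, 0.2, 93.7]
force: [0.5, -0.5, 0.7]
grip_width: 0.0303
grasp_force: 0.0
```

View pics/t3.png

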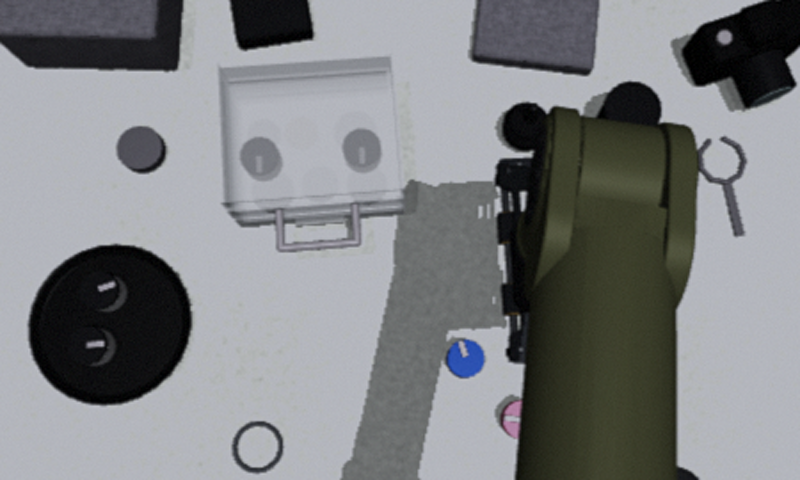

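The picture shows the tray shut (handle at 318,245), with two full tins inside at (261,158) and (361,150), ribs toward the front. Two empty tins stand in the dish at (105,292) and (96,346). The wrench is untouched.

```bash
python3 -c "
from cell import env
print(env.sign_off())"
```

```text
the job is handed in; nothing more can be done
None
```

The job is handed in at about 64 s: four tins were present, the two full ones stand in the upper tray with their ribs toward the front, the two empties stand in the dish, and the tray is shut against its stop.

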